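Pin the slipped wash caddy together with its locking rod

TASK

The trays of the green three-tier caddy have slipped sideways out of line. Take the orange-headed steel rod from its wooden stand and thread it from above through the holes in the three ledges, top, middle and bottom, bringing the trays back into line with it as you go, until its head sits fully home on the top ledge, and let go. Feel your way gently, since the plastic cracks if forced, and leave everything else on the rim where it is.

Things in the scene. Friction and masses are not known exactly. Their poses are not given: they have to be found in the camera images.
- caddy: green plastic caddy, fixed: three open trays 125 x 160 mm, one above the other. Each has on its +x side a level ledge, 40 mm (x) by 120 mm (y), 8 mm thick, with a round straight-edged 15 mm hole in its middle. Ledge tops: 45, 95, 145 mm above the surface, level with the tray rims; nothing stands higher. Origin on the surface under the bottom hole; z up, y sideways along the ledges
- top_hole (a point): centre of the top ledge's hole, at its upper face (145 mm up); moves with the top tray, axes as the caddy's. It starts up to 10 mm to either side (y) of the bottom hole. The top and the middle tray each slide alone along the caddy's y only, up to 22 mm either way from in line, stiffly (about 2.5 N moves one; it stays where left). A rod in a hole takes that tray along sideways
- bottom_hole (a point): centre of the bottom ledge's hole, at its upper face (45 mm up). The bottom tray does not move. The middle hole is not reported: it starts anywhere up to 18 mm to either side (y) of this one; find it by feel. A ledge flexes down 1 mm per 4 N, 4 mm at most; over 25 N on any tray or ledge cracks it
- stand: wooden block, 60 x 60 x 60 mm, fixed, in which the rod stands upright at the start, in a 13.5 mm hole 55 mm deep; origin at the centre of its underside
- rod_head (a point): centre of the rod's orange head, a square block 24 x 24 mm and 45 mm tall with its sides along this point's x and y; the place to grasp. About 120 g. Below the head is a steel shank 12 mm thick and 125 mm long, its foot bevelled by 1.5 mm. The head's underside is 22.5 mm below this point
- rod_tip (a point): centre of the rod's lower end, on its axis, 147.5 mm below the centre of the head; z along the rod towards the head
- soap_dish: loose stainless steel soap dish, 100 x 65 x 20 mm, with a pink bar of soap; bystander; origin at the centre of its underside
- cap: loose blue spray bottle cap, 32 mm wide, 22 mm high; bystander; origin at the centre of its underside
- brush: loose wooden scrub brush, 34 mm high, 120 x 50 mm head with a 110 mm handle to its -x; bystander; origin at the centre of its underside
- jar: loose small glass jar, 56 mm wide, 75 mm high; bystander; origin at the centre of its underside
- cup: loose red plastic cup, 72 mm wide, 80 mm high; bystander; origin at the centre of its underside
- pot: loose terracotta pot, 110 mm wide, 100 mm high; bystander; origin at the centre of its underside
There are look-alikes about, which are no part of the job. Of the things like the part that bears rod_head, leave any that is white; of the rest the smaller one is meant.

How it is judged:
By the outcome, as a careful person would: the job done as asked, in the order asked, and still so for the second after the job is handed in, with the robot touching nothing.
It also fails if it takes over 61 s, if anything falls off the work surface, if the arm or the gripper's body presses on something with over 40 N, if the wrist force passes 120 N, or if a joint passes its speed limit or range.

ROBOT

A 7-joint arm with a two-finger parallel gripper is mounted at the origin on the work surface. World frame = base frame: x ahead of the robot, y to its left, z up, the work surface at z = 0. Lengths are in m, angles in degrees, forces in N, time in s.
With the tool pointing down it reaches from about 0.425 to 0.925 m from the base axis. Payload 6.8 kg.
Tool frame: the origin (TCP) lies between the finger pads; the fingertips stand 17 mm ahead of it and the grasp point (between the pads) lies 2 mm behind it; y points along the fingers, z is the direction in which the jaws open and shut, and the axes are right-handed (so a half turn about y gives the same grasp; the last joint's range is limited). The gripper opens to 85 mm and grips with 20 to 120 N. Pads are 22 mm wide; open, the fingers measure 114 mm over their backs; the gripper's body (76 mm by 85 mm) begins 54 mm behind the grasp point. The pads swing forward as they close: fully open they stand 13 mm farther back than shut.
Start: joints at [-70.078, 27.33, 1.283, 89.118, -0.659, 63.558, -4.761], TCP at [0.297, 0.606, 0.248] pointing down, gripper open.
Joint ranges: [-169.35, 169.35], [-19.33, 120.38], [-80.79, 83.38], [13.8, 139.57], [-78.32, 258.32], [9.67, 109.79], [-169.56, 169.56]. Speed limits (degrees/s): [136.94, 136.94, 180, 180, 180, 180, 180].

INTERFACE

Orientations are given as [roll, pitch, yaw] about the fixed x, y, z axes, in that order (R = Rz(yaw) Ry(pitch) Rx(roll)).
In Python, from plant import bot gives the robot as it stands. The module is installed in compiled form; this text tells all that it offers.
- The arm moves only by the shell command python3 -m crank 'ROWS' [FORCE]. ROWS is a JSON object of lists of equal length, an entry for each row: "translation": the shift along the tool's x, y, z in cm, a list of three; "angular": the turn, a rotation vector about the tool's x, y, z in degrees, a list of three; "jaw": the finger opening in cm, from 0 to 8.54. A call has exactly 10 rows; each row is the pose to reach, as a shift and turn from the pose commanded when the call began, along the tool's axes at that moment; what a row does not reach only later rows make up. A row lasts 1/12 s, in which the tool goes at most 41.7 mm and 7.16 degrees, less where a joint would pass 70% of its speed; a pose out of reach is approached as far as the arm can. A call with a gripper value outside its range is refused whole. The fingers move at their own pace and stop on an object; FORCE is the grip in N (left out, the last holds). Time passes only in rows, so rows that repeat a pose let the fingers close, or fill a call up. It gives the time, the measured TCP pose, the force and the opening at its end, in the units of the state.
- bot.read_state(): the state, without advancing time (a new reading comes with each control period).
- bot.grab_frame(name): name is "scene" or "top" or "wrist"; returns the picture (480x640x3 uint8, red, green, blue); there is no depth.
- bot.calibration(name): a dict with "mtx" (3x3 intrinsics, pixels), "R" (3x3) and "t" (3): a world point X has camera coordinates R X + t; the wrist camera has in their place "tool_from_camera" (4x4, takes a point from camera to tool coordinates, whose origin is the TCP and whose axes are the tool frame's). Camera axes: x right, y down, z forward; pixel columns grow to the right and rows downward; lengths in m; the calibration is good to about 2 mm. A picture is of the moment at which its call begins: read the wrist's pose just before it. calibration takes no time and is no camera call.
- bot.finish_job(): hands the job in, once; it reports no verdict.
The state is a dict: "time": time; "q": joint angles; "dq": joint speeds; "joint_efforts": joint torques, N m; "tcp_pos": TCP position; "eef_rot": TCP orientation; "force": force on the tool from outside, world axes, zero at the start; "torque": the same for the moment, N m; "opening": finger opening in m.
Only numpy, scipy, OpenCV 4.12 (cv2) and the standard library are available. Lean on these libraries where they do the work, as an engineer would, in place of code of your own. Each camera call takes 0.05 s, during which the arm holds its last target.

## Working session

There is one attempt and no reset: what is moved stays moved. The work goes in short steps, Python scripts to look and compute and a shell command to move; the robot and the scene stay as the last step left them, time stands still between calls to the robot, and variables do not carry over. Pictures are saved under pics/ and viewed, and the job is handed in when it is done.

```bash
mkdir -p pics
cat > h.py <<'E'
import numpy as np, cv2
from plant import bot
from scipy.spatial.transform import Rotation as Rn
def cal(n):
    c=bot.calibration(n); return {k:np.array(v) for k,v in c.items()}
def save(n,f):
    im=bot.grab_frame(n); cv2.imwrite('pics/'+f,im[:,:,::-1]); return im
def pix(n,u,v,z):
    c=cal(n); d=c['R'].T@np.linalg.inv(c['mtx'])@np.array([u,v,1.]); o=-c['R'].T@c['t']
    return o+d*(z-o[2])/d[2]
def proj(n,X):
    c=cal(n); p=c['mtx']@(c['R']@np.array(X)+c['t']); return p[:2]/p[2]
E
python3 - <<'E'
from h import *
print(bot.read_state())
for n in ('scene','top','wrist'):
    save(n,n+'0.png'); print(n,bot.calibration(n))
E
```

```text
{'time': 0.0, 'q': array([-70.07640962,  27.37528457,   1.27990897,  89.1789193 ,
        -0.65885114,  63.55821555,  -4.76066576]), 'dq': array([ 0.0290939 ,  0.00815763,  0.13416525, -0.02037693, -0.04395331,
       -0.01023868,  0.12263645]), 'joint_efforts': array([ 8.69385949e-04, -5.96459770e+01,  1.60821039e+00, -2.81194675e+01,
        1.24683927e-02,  9.39139776e-03, -9.91118782e-06]), 'tcp_pos': array([0.29690274, 0.60556256, 0.24732717]), 'eef_rot': array([-9.01047844e+01, -7.82310989e-03, -2.61153354e+01]), 'force': array([-0.0285897 , -0.49016581,  0.67706289]), 'torque': array([0.04248186, 0.00821815, 0.01167872]), 'opening': 0.08517666862461098}
scene {'mtx': array([[490.77102954,   0.        , 325.50294865],
       [  0.        , 490.77102954, 247.97794444],
       [  0.        ,   0.        ,   1.        ]]), 'R': array([[ 0.5032538 ,  0.8641086 ,  0.00720629],
       [ 0.60120206, -0.34412343, -0.72120396],
       [-0.62071869,  0.36728107, -0.69268529]]), 't': array([-0.3895212 , -0.24332716,  1.32911949])}
top {'mtx': array([[541.55654368,   0.        , 317.283083
[... 176 characters left out ...]
     [-9.87651614e-01,  1.43258156e-02, -1.56009807e-01],
       [ 1.56037101e-01,  8.00796172e-04, -9.87750870e-01]]), 't': array([0.12942731, 0.59920023, 1.16415496])}
wrist {'mtx': array([[347.95082313,   0.        , 320.5108541 ],
       [  0.        , 347.95082313, 239.31919012],
       [  0.        ,   0.        ,   1.        ]]), 'tool_from_camera': array([[ 4.83330410e-04,  9.49125020e-01,  3.14899130e-01,
        -8.20491299e-02],
       [-1.88519933e-04, -3.14899075e-01,  9.49125143e-01,
        -1.25257010e-01],
       [ 9.99999865e-01, -5.18105807e-04,  2.67286859e-05,
         8.41559391e-04],
       [ 0.00000000e+00,  0.00000000e+00,  0.00000000e+00,
         1.00000000e+00]])}
```

View pics/scene0.png

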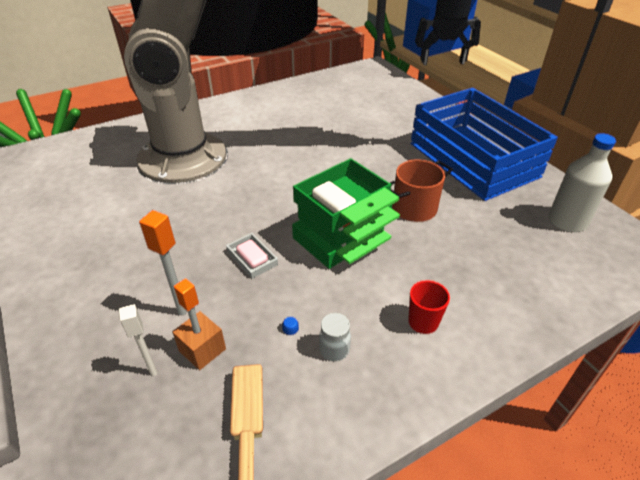

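View pics/top0.png

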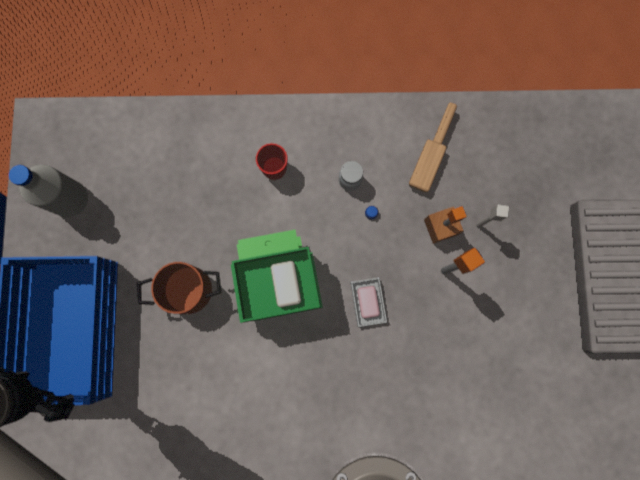

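View pics/wrist0.png

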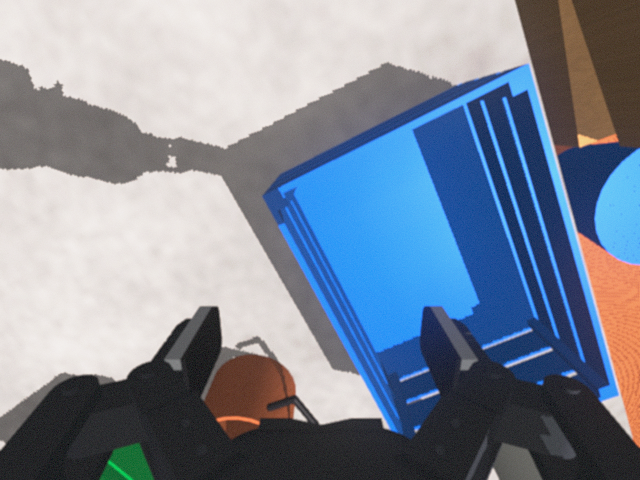

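Three rod-like things, with scene and top pixels:
- small orange head, scene (187,295), top (457,214), standing in the wooden block
- larger orange head, scene (157,233), top (470,260)
- white head, scene (130,318), top (502,211)

The white one is excluded, and of the two orange ones the smaller is meant, which is the one in the block. I'll confirm that in an enlarged crop.

Run:
```python
import cv2,numpy as np
a=cv2.imread('pics/scene0.png')[200:380,100:260]; b=cv2.imread('pics/top0.png')[180:300,400:530]
a=cv2.resize(a,None,fx=3,fy=3,interpolation=cv2.INTER_CUBIC)
cv2.imwrite('pics/c_scene.png',a)
cv2.imwrite('pics/c_top.png',cv2.resize(b,None,fx=5,fy=5,interpolation=cv2.INTER_CUBIC)[:600])
c=cv2.imread('pics/top0.png')[220:330,220:340]
cv2.imwrite('pics/c_cad.png',cv2.resize(c,None,fx=5,fy=5,interpolation=cv2.INTER_CUBIC))
```

```text
(no output)
```

View pics/c_scene.png

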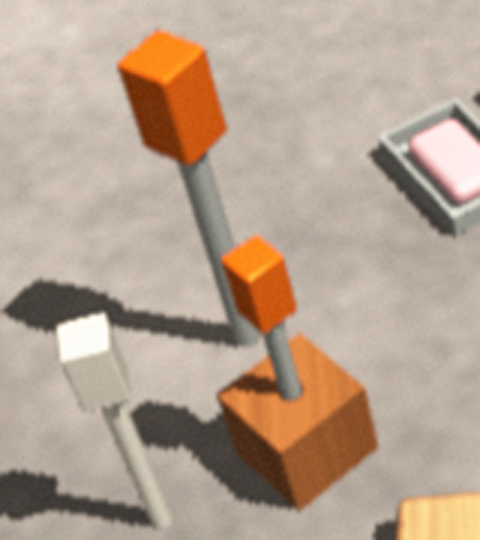

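View pics/c_top.png

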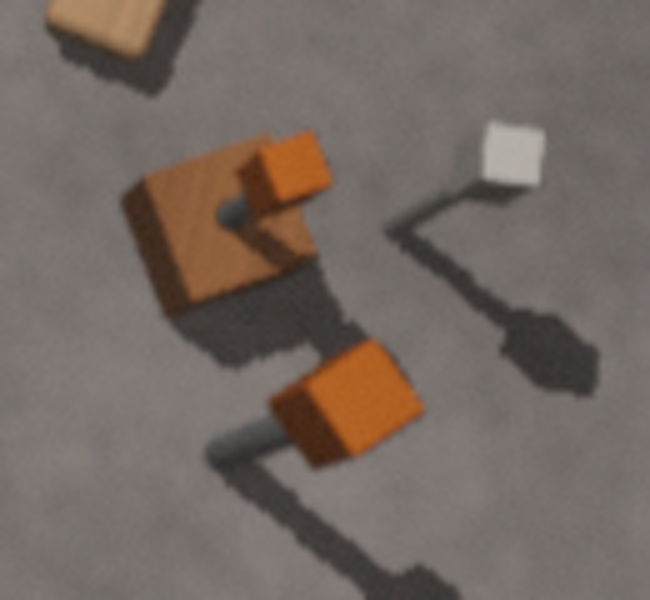

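View pics/c_cad.png

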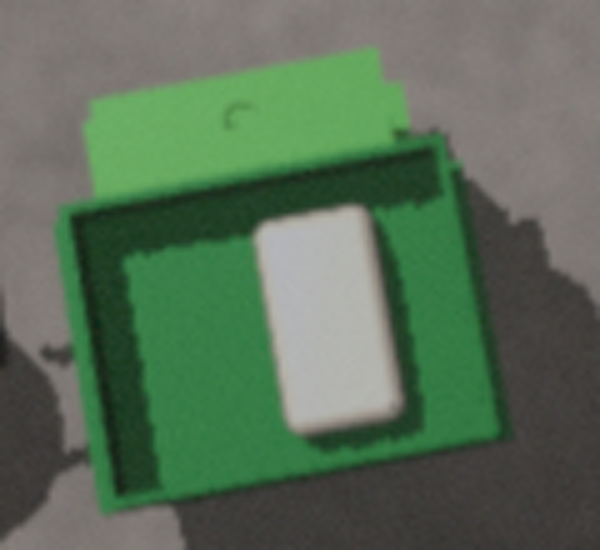

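The crop confirms it: the small orange head stands in the wooden block, beside a larger orange one on the bare surface and the white one. Next I'll work out positions.

Run:
```python
from h import *
C=lambda u,v,k=5,o=(400,180):(u/k+o[0],v/k+o[1])
print('head top(topcam)',pix('top',*C(295,165),.175))
print('head top(scene)',pix('scene',185.2,285.3,.175))
st=[pix('top',*C(*p),.06) for p in((147,180),(268,137),(317,258),(190,303))]; print('stand',np.mean(st,0),st)
st=[pix('scene',*C(*p,3,(100,200)),.06) for p in((218,397),(300,335),(365,390),(297,447))]; print('stand sc',np.mean(st,0))
D=lambda u,v:C(u,v,5,(220,220))
print('hole',pix('top',*D(240,118),.145))
cr=[pix('top',*D(*p),.145) for p in((62,207),(440,142),(508,437),(105,510))]; print(np.mean(cr,0),cr)
print('ledge',[pix('top',*D(*p),.145) for p in((83,127),(92,200),(378,48),(385,150))])
print('bigrod foot',pix('top',*C(220,455),0), 'bighead', pix('scene',*C(165,48,3,(100,200)),.25))
print('white', pix('top',*C(400,232),0))
```

```text
head top(topcam) [ 0.61747361 -0.16436546  0.175     ]
head top(scene) [ 0.61782912 -0.16339448  0.175     ]
stand [ 0.61551992 -0.16502871  0.06      ] [array([ 0.6337619 , -0.12885016,  0.06      ]), array([ 0.65245881, -0.18362886,  0.06      ]), array([ 0.5975732 , -0.20237997,  0.06      ]), array([ 0.57828579, -0.14525586,  0.06      ])]
stand sc [ 0.61905661 -0.1630889   0.06      ]
hole [0.5651713  0.22203353 0.145     ]
[0.4813159  0.20628614 0.145     ] [array([0.52959832, 0.29460024, 0.145     ]), array([0.55408101, 0.14021593, 0.145     ]), array([0.43414232, 0.11423235, 0.145     ]), array([0.40744193, 0.27609606, 0.145     ])]
ledge [array([0.56237979, 0.28634023, 0.145     ]), array([0.53228975, 0.28239174, 0.145     ]), array([0.5934117, 0.1652718, 0.145    ]), array([0.55110885, 0.16273859, 0.145     ])]
bigrod foot [ 0.51598675 -0.16903085  0.        ] bighead [ 0.5260392  -0.16655039  0.25      ]
white [ 0.61867035 -0.25800329  0.        ]
```

Run:
```python
from h import *
print([(z,proj('scene',[.516,-.169,z]).round(1),proj('top',[.516,-.169,z]).round(1)) for z in (.17,.2,.22,.24,.26)])
print(proj('scene',[.618,-.164,.175]),proj('top',[.618,-.164,.175]))
```

```text
[(0.17, array([162.9, 249.4]), array([463.5, 263.6])), (0.2, array([158.9, 236.3]), array([467.6, 262. ])), (0.22, array([156. , 227.2]), array([470.4, 260.9])), (0.24, array([153.1, 217.8]), array([473.4, 259.8])), (0.26, array([150.1, 208. ]), array([476.5, 258.6]))]
[184.85883693 285.51587241] [458.80362445 212.74525466]
```

```bash
python3 -m crank '{"translation":[[3.5,-0.2,-1.94],[7,-0.4,-3.88],[10.5,-0.6,-5.82],[14,-0.8,-7.76],[17.5,-1,-9.7],[21,-1.2,-11.64],[24.5,-1.4,-13.58],[28,-1.6,-15.52],[31.5,-1.8,-17.46],[35,-2,-19.4]],"angular":[[0,7,0],[0,14,0],[0,21,0],[0,28,0],[0,35,0],[0,42,0],[0,49,0],[0,56,0],[0,63,0],[0,70,0]],"jaw":[5,5,5,5,5,5,5,5,5,5]}' 60
```

```text
time: 0.98
tcp_pos: [0.5266, 0.276, 0.2684]
eef_rot: [-90.0, 0.0, -96.5]
force: [-0.5, 0.0, 0.1]
opening: 0.0499
```

```bash
python3 -m crank '{"translation":[[0.6,0,0.5],[1.2,0,1],[1.8,0,1.5],[2.4,0,2],[3,0,2.5],[3.6,0,3],[4.2,0,3.5],[4.8,0,4],[5.2,0,4.5],[5.2,0,4.5]],"angular":[[0,7.1,0],[0,14.2,0],[0,21.3,0],[0,28.4,0],[0,35.5,0],[0,42.6,0],[0,49.7,0],[0,56.8,0],[0,63.9,0],[0,67,0]],"jaw":[5,5,5,5,5,5,5,5,5,5]}'
python3 - <<'E'
from h import *
s=bot.read_state(); print(s['tcp_pos'],s['eef_rot'],s['dq'].round(1)); save('wrist','w1.png')
np.save('w1.npy',np.r_[s['tcp_pos'],s['eef_rot']])
E
```

```text
time: 1.82
tcp_pos: [0.5658, 0.2199, 0.2681]
eef_rot: [-89.9, -0.0, -163.6]
force: [0.5, -0.1, -0.1]
opening: 0.05
[0.56579401 0.21987282 0.26814189] [-8.99434783e+01 -4.51900211e-03 -1.63582283e+02] [ -6.3   1.4   7.    0.6  -3.8   0.6 -29.1]
```

View pics/w1.png

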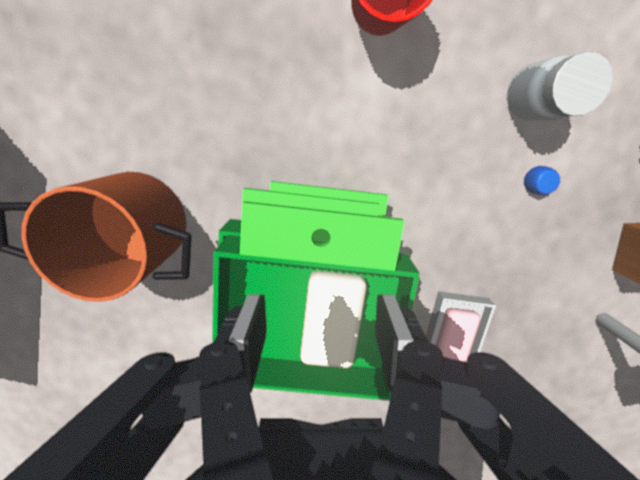

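```bash
cat >> h.py <<'E'
def wpose(s):
    T=np.eye(4); T[:3,:3]=Rn.from_euler('xyz',s['eef_rot'],degrees=True).as_matrix(); T[:3,3]=s['tcp_pos']; return T
def wpix(T,u,v,z):
    c=cal('wrist'); M=T@c['tool_from_camera']; d=M[:3,:3]@np.linalg.inv(c['mtx'])@np.array([u,v,1.]); o=M[:3,3]
    return o+d*(z-o[2])/d[2]
def wproj(T,X):
    c=cal('wrist'); M=np.linalg.inv(T@c['tool_from_camera']); p=c['mtx']@(M[:3,:3]@np.array(X)+M[:3,3]); return p[:2]/p[2]
def crop(f,o,x0,y0,w,h,k):
    cv2.imwrite('pics/'+o,cv2.resize(cv2.imread('pics/'+f)[y0:y0+h,x0:x0+w],None,fx=k,fy=k,interpolation=cv2.INTER_CUBIC))
E
python3 - <<'E'
from h import *
s=bot.read_state(); print(s['tcp_pos'],s['eef_rot'],s['dq'].round(1)); save('wrist','w2.png')
np.save('w2.npy',wpose(s)); crop('w2.png','w2c.png',210,160,220,130,3.6)
E
```

```text
[0.5654011  0.22062852 0.26803065] [-8.99643852e+01 -2.11819392e-02 -1.63552365e+02] [ 0.2 -0.5 -2.1  0.1  0.9 -0.1  8.2]
```

View pics/w2c.png

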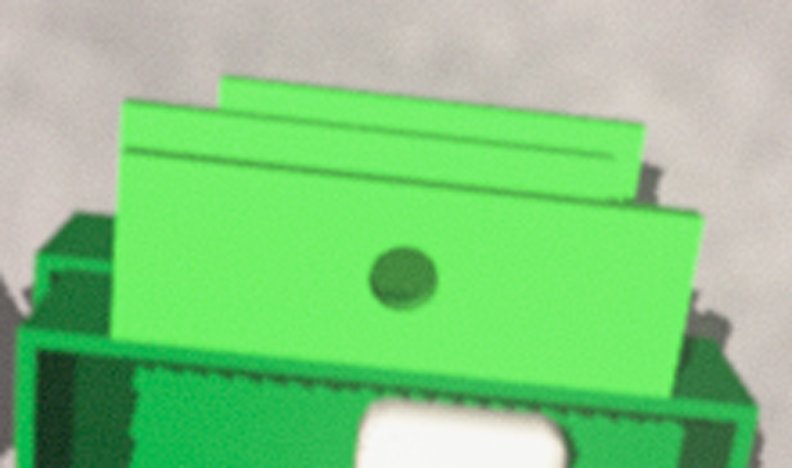

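Run:
```python
from h import *
T=np.load('w2.npy')
P=lambda u,v,z:wpix(T,u/3.6+210,v/3.6+160,z)[:2]
def show(n,a,b):
    d=a-b; print(n,a.round(4),b.round(4),'mid',((a+b)/2).round(4),'len',np.linalg.norm(d).round(4),'yaw',np.degrees(np.arctan2(-d[0],d[1])).round(2))
show('top',P(125,150,.145),P(703,213,.145))
show('top in',P(110,337,.145),P(668,397,.145))
show('mid',P(123,101,.095),P(612,157,.095))
show('bot',P(220,77,.045),P(643,125,.045))
print('hole',P(404,278,.145))
```

```text
top [0.5754 0.2824] [0.5961 0.1659] mid [0.5858 0.2241] len 0.1183 yaw 10.05
top in [0.5351 0.2767] [0.5555 0.1585] mid [0.5453 0.2176] len 0.12 yaw 9.82
mid [0.5734 0.293 ] [0.5936 0.1762] mid [0.5835 0.2346] len 0.1185 yaw 9.81
bot [0.5759 0.2767] [0.5964 0.1594] mid [0.5861 0.218 ] len 0.1191 yaw 9.92
hole [0.56531293 0.22068049]
```

```bash
python3 -m crank '{"translation":[[0.6,-0.5,4],[1.2,-1,8],[1.8,-1.5,12],[2.4,-2,16],[3,-2.5,20],[3.6,-2.7,24],[4.2,-2.7,28],[4.8,-2.7,32],[5.4,-2.7,36],[5.9,-2.7,38.35]],"angular":[[0,0,0],[0,0,0],[0,0,0],[0,0,0],[0,0,0],[0,0,0],[0,0,0],[0,0,0],[0,0,0],[0,0,0]],"jaw":[5,5,5,5,5,5,5,5,5,5]}'
python3 - <<'E'
from h import *
bot.grab_frame('wrist')
s=bot.read_state(); print(s['tcp_pos'],s['eef_rot'],s['dq'].round(1)); save('wrist','w3.png')
np.save('w3.npy',wpose(s)); crop('w3.png','w3c.png',220,150,200,150,4)
E
```

```text
time: 2.75
tcp_pos: [0.6196, -0.1676, 0.2955]
eef_rot: [-89.9, -0.0, -163.2]
force: [-1.0, -0.2, -0.1]
opening: 0.0498
[ 0.61867789 -0.17222335  0.29575593] [-8.97291423e+01 -5.76535473e-02 -1.63494452e+02] [-3.2 -2.  -0.2  2.5  1.1  0.1 -6. ]
```

View pics/w3.png

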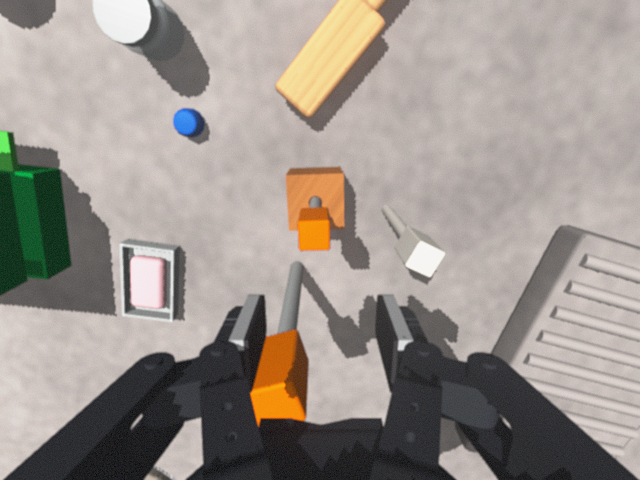

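View pics/w3c.png

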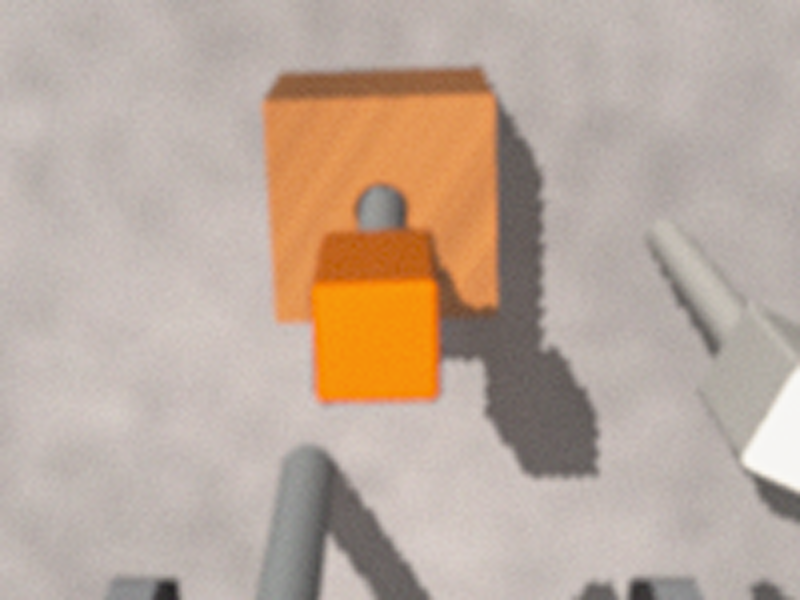

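Run:
```python
from h import *
T=np.load('w3.npy')
P=lambda u,v,z:wpix(T,u/4+220,v/4+150,z)[:2]
c=[P(u,v,.175) for u,v in((314,283),(438,280),(440,399),(318,402))]
m=np.mean(c,0); d=c[1]-c[0]; e=c[2]-c[1]; print(m,np.linalg.norm(d),np.linalg.norm(e),np.degrees(np.arctan2(d[1],d[0])),np.degrees(np.arctan2(e[1],e[0])))
s=[P(u,v,.06) for u,v in((265,100),(495,95),(498,308),(278,322))]; print(np.mean(s,0))
s=bot.read_state(); T=wpose(s); print(s['tcp_pos'],s['eef_rot'],s['dq'].round(1))
print('tool delta',T[:3,:3].T@(np.r_[m,.156]-s['tcp_pos']))
```

```text
[ 0.61903393 -0.16646828] 0.02270295748560997 0.023209024499763874 -72.1437632902903 -162.121278603395
[ 0.61880374 -0.16675553]
[ 0.61885529 -0.16903952  0.29555626] [-8.98360107e+01 -5.07928169e-02 -1.63451868e+02] [-3.7 -0.8 -3.2  0.8 -0.9  0.5 -2.8]
tool delta [-0.0010273   0.13954792 -0.00281328]
```

```bash
python3 -m crank '{"translation":[[0,1,0],[0,2,0],[0,3.5,0],[0,5,0],[0,6.5,0],[0,7.5,0],[0,8.5,0],[0,9,0],[0,9,0],[0,9,0]],"angular":[[0,-0.7,0],[0,-1.3,0],[0,-1.3,0],[0,-1.3,0],[0,-1.3,0],[0,-1.3,0],[0,-1.3,0],[0,-1.3,0],[0,-1.3,0],[0,-1.3,0]],"jaw":[5,5,5,5,5,5,5,5,5,5]}'
python3 - <<'E'
from h import *
s=bot.read_state(); T=wpose(s); print(s['tcp_pos'],s['eef_rot'],s['dq'].round(1))
print('tool delta',T[:3,:3].T@(np.array([.6190,-.1666,.156])-s['tcp_pos']))
E
```

```text
time: 3.68
tcp_pos: [0.6203, -0.1625, 0.2054]
eef_rot: [-90.0, 0.0, -161.8]
force: [-0.3, 0.0, 0.5]
opening: 0.0499
[ 0.6202764  -0.16252997  0.20537761] [-8.99980864e+01  3.91886869e-03 -1.61782599e+02] [ 0.1 -0.6  0.6 -0.8 -0.   0.1 -0. ]
tool delta [0.00248819 0.04937755 0.00346535]
```

Run:
```python
from h import *
s=bot.read_state(); T=wpose(s); np.save('w4.npy',T); save('wrist','w4.png'); crop('w4.png','w4c.png',220,200,200,150,4)
```

```text
(no output)
```

View pics/w4c.png

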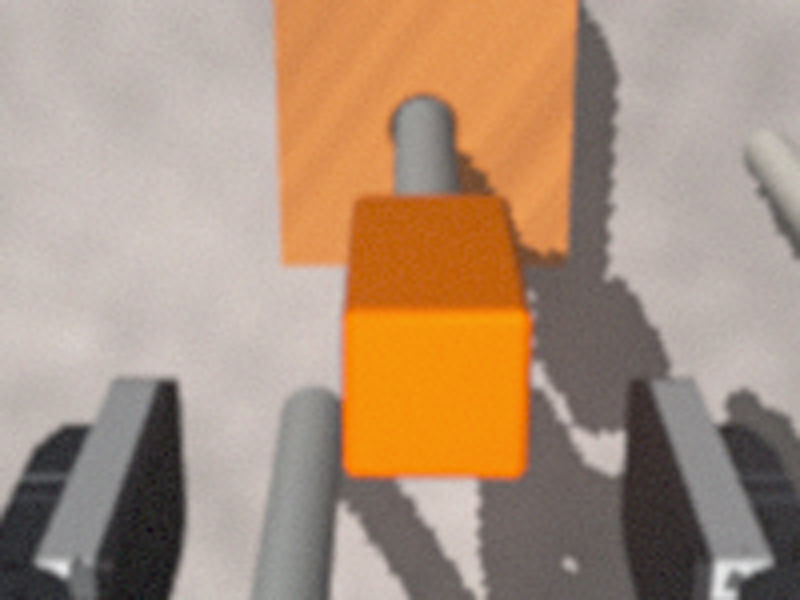

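Run:
```python
from h import *
T=np.load('w4.npy')
P=lambda u,v,z:wpix(T,u/4+220,v/4+200,z)[:2]
c=[P(u,v,.175) for u,v in((344,309),(529,311),(526,476),(345,474))]
m=np.mean(c,0); d=c[1]-c[0]; e=c[2]-c[1]; print(m,np.linalg.norm(d),np.linalg.norm(e),np.degrees(np.arctan2(d[1],d[0])),np.degrees(np.arctan2(e[1],e[0])))
s=bot.read_state(); T=wpose(s); print(s['tcp_pos'],s['eef_rot'])
print('tool delta',T[:3,:3].T@(np.r_[m,.156]-s['tcp_pos']))
```

```text
[ 0.61937323 -0.16589028] 0.022645583127655508 0.023063532228202413 -72.45957253149248 -161.10526605999112
[ 0.62050966 -0.16279209  0.20584881] [-8.99748253e+01  4.57580216e-02 -1.61798545e+02]
tool delta [0.00208713 0.04984829 0.00256629]
```

```bash
python3 -m crank '{"translation":[[0.1,0.3,0.15],[0.2,0.6,0.25],[0.2,1.4,0.25],[0.2,2.2,0.25],[0.2,3,0.25],[0.2,3.8,0.25],[0.2,4.5,0.25],[0.2,4.9,0.25],[0.2,4.9,0.25],[0.2,4.9,0.25]],"angular":[[0,0,0],[0,0,0],[0,0,0],[0,0,0],[0,0,0],[0,0,0],[0,0,0],[0,0,0],[0,0,0],[0,0,0]],"jaw":[5,5,5,5,5,5,5,5,5,5]}'
python3 -m crank '{"translation":[[0,0,0],[0,0,0],[0,0,0],[0,0,0],[0,0,0],[0,0,0],[0,0,0],[0,0,0],[0,0,0],[0,0,0]],"angular":[[0,0,0],[0,0,0],[0,0,0],[0,0,0],[0,0,0],[0,0,0],[0,0,0],[0,0,0],[0,0,0],[0,0,0]],"jaw":[4,3.5,3,2.5,2,1.5,1.5,1.5,1.5,1.5]}' 60
python3 - <<'E'
from h import *
s=bot.read_state(); print(s['torque'],s['tcp_pos'])
save('wrist','w5.png')
E
```

```text
time: 4.57
tcp_pos: [0.6189, -0.1658, 0.1561]
eef_rot: [-90.0, -0.0, -161.8]
force: [-0.1, -0.2, 0.4]
opening: 0.0498
time: 5.4
tcp_pos: [0.6194, -0.166, 0.1567]
eef_rot: [-90.0, 0.1, -161.8]
force: [0.1, -0.9, 5.2]
opening: 0.0231
[-0.08486203 -0.093911   -0.0256023 ] [ 0.61938904 -0.16595019  0.15674896]
```

View pics/w5.png

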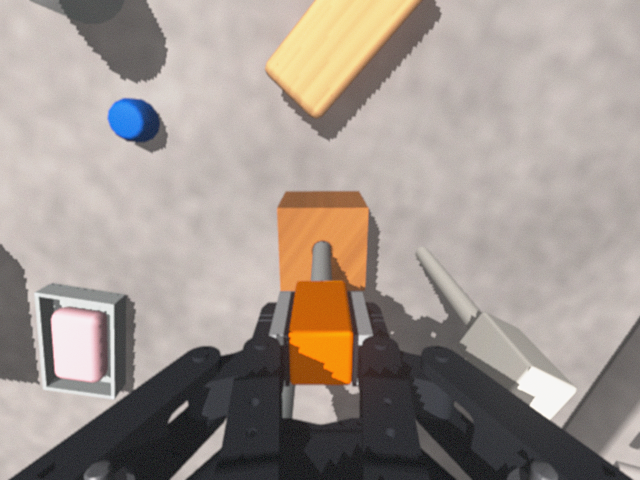

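```bash
python3 -m crank '{"translation":[[0,-0.5,0],[0,-1,0],[0,-1.5,0],[0,-2.5,0],[0,-3.5,0],[0,-5,0],[0,-6.5,0],[0,-7.5,0],[0,-8,0],[0,-8,0]],"angular":[[0,0,0],[0,0,0],[0,0,0],[0,0,0],[0,0,0],[0,0,0],[0,0,0],[0,0,0],[0,0,0],[0,0,0]],"jaw":[1.5,1.5,1.5,1.5,1.5,1.5,1.5,1.5,1.5,1.5]}'
python3 - <<'E'
from h import *
s=bot.read_state(); print(s['torque'],s['tcp_pos']); T=wpose(s)
print(T[:3,:3].T@(np.array([.5657,.2207,.327])-s['tcp_pos']))
save('wrist','w6.png'); save('scene','s6.png'); crop('s6.png','s6c.png',100,150,200,220,2.7)
E
```

```text
time: 6.28
tcp_pos: [0.6193, -0.1657, 0.2377]
eef_rot: [-90.0, 0.1, -161.8]
force: [-0.0, -0.0, -1.8]
opening: 0.0237
[0.0149806  0.06917404 0.00857088] [ 0.6192599  -0.1656644   0.23771718]
[-0.06989721 -0.0891711  -0.38377133]
```

View pics/w6.png

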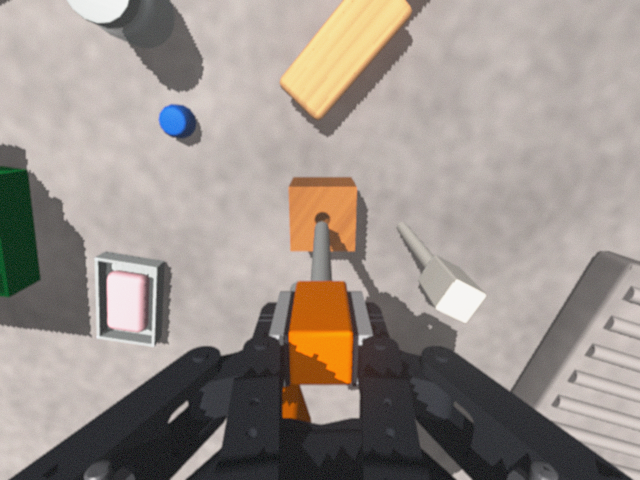

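View pics/s6c.png

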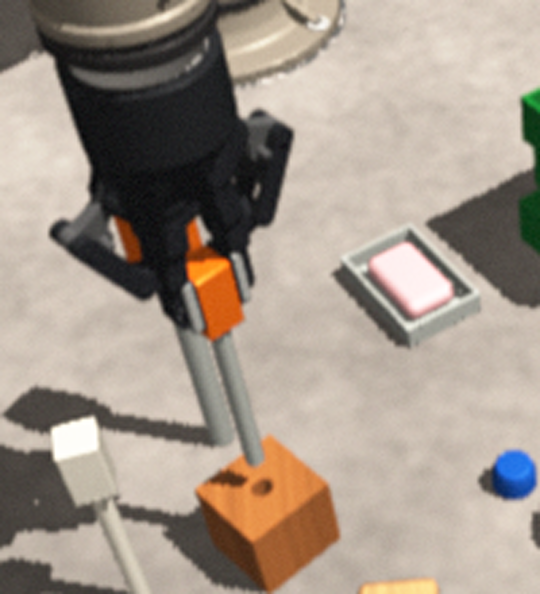

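```bash
python3 -m crank '{"translation":[[0,-1,-0.5],[-0.3,-2.5,-1.5],[-0.6,-4,-3.5],[-1,-5.5,-6],[-1.6,-7,-9],[-2.2,-8,-12],[-2.8,-8.9,-15],[-3.4,-8.9,-18],[-4,-8.9,-21],[-4.6,-8.9,-24]],"angular":[[0,0,0],[0,1,0],[0,2,0],[0,3,0],[0,4,0],[0,5,0],[0,6,0],[0,7,0],[0,8,0],[0,8.3,0]],"jaw":[1.5,1.5,1.5,1.5,1.5,1.5,1.5,1.5,1.5,1.5]}'
python3 - <<'E'
from h import *
s=bot.read_state(); T=wpose(s)
print(s['tcp_pos'],s['eef_rot'],T[:3,:3].T@(np.array([.5657,.2207,.327])-s['tcp_pos']))
E
```

```text
time: 7.22
tcp_pos: [0.5869, 0.0784, 0.3255]
eef_rot: [-90.0, -0.0, -170.2]
force: [0.0, 0.6, -0.7]
opening: 0.0234
[0.58692297 0.0783675  0.32547998] [-9.00204293e+01 -3.71854259e-02 -1.70157272e+02] [-0.00341937 -0.00147094 -0.14386594]
```

```bash
python3 -m crank '{"translation":[[0,0,-2.5],[0,0,-5],[-0.1,0,-7.5],[-0.1,0,-10],[-0.2,0,-12],[-0.3,0,-13.5],[-0.3,0,-14.3],[-0.3,0,-14.3],[-0.3,0,-14.3],[-0.3,0,-14.3]],"angular":[[0,0,0],[0,0,0],[0,0,0],[0,0,0],[0,0,0],[0,0,0],[0,0,0],[0,0,0],[0,0,0],[0,0,0]],"jaw":[1.5,1.5,1.5,1.5,1.5,1.5,1.5,1.5,1.5,1.5]}'
python3 - <<'E'
from h import *
s=bot.read_state(); T=wpose(s)
print(s['tcp_pos'],s['eef_rot'],s['dq'].round(1),T[:3,:3].T@(np.array([.5657,.2207,.327])-s['tcp_pos']),s['force'],s['torque'])
np.save('w7.npy',T); save('wrist','w7.png'); crop('w7.png','w7c.png',240,160,160,120,5)
save('scene','s7.png'); crop('s7.png','s7c.png',260,120,160,150,4)
E
```

```text
time: 8.05
tcp_pos: [0.5666, 0.216, 0.3254]
eef_rot: [-90.0, -0.0, -170.3]
force: [0.1, -0.9, -1.9]
opening: 0.0231
[0.56656865 0.2160046  0.32540631] [-8.99524643e+01 -1.58818144e-03 -1.70259198e+02] [ 0.3 -0.2  0.1  0.  -0.2 -0.1 -0. ] [ 6.17491821e-05 -1.59765076e-03 -4.77335338e-03] [ 0.07956011 -0.86578644 -1.88336628] [-0.05332456  0.00249439  0.03178363]
```

View pics/w7c.png

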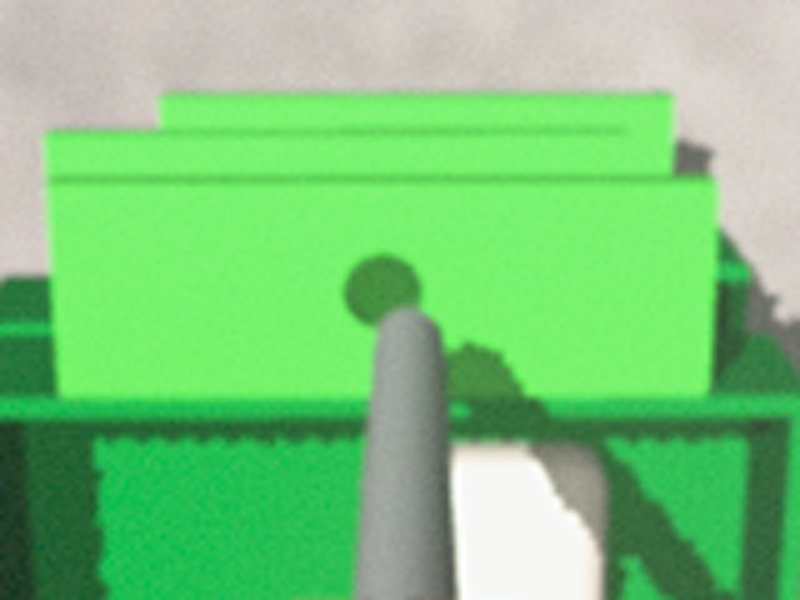

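View pics/s7c.png

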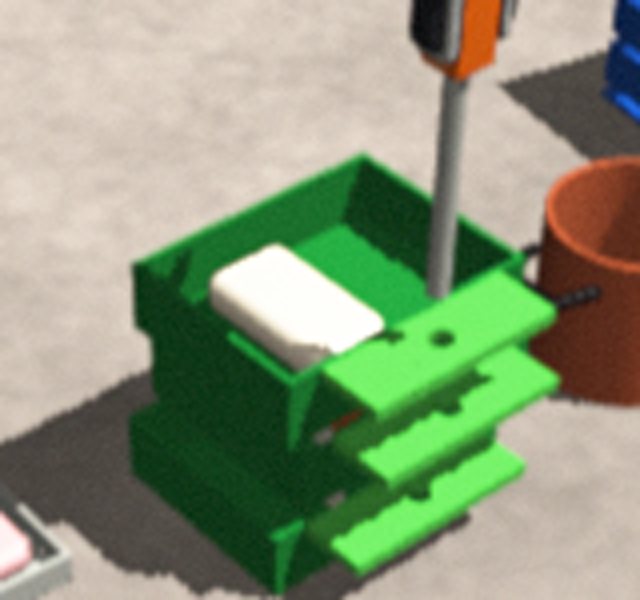

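Run:
```python
from h import *
T=np.load('w7.npy')
P=lambda u,v,z:wpix(T,u/5+240,v/5+160,z)[:2]
h=P(382,290,.145); zt=T[2,3]-.1517
# tip end: shank far rim arc top at v=308, sides 375..440 
print('hole',h,'tcp',T[:3,3])
tip=np.r_[T[:2,3],zt]; 
R=T[:3,:3]
pr=(wproj(T,tip)-[240,160])*5; print('predicted tip centre px',pr)
import itertools
for a in range(0,360,45):
    X=tip+.006*np.array([np.cos(np.radians(a)),np.sin(np.radians(a)),0]); print(a,((wproj(T,X)-[240,160])*5).round(0),end=' ')
print()
tc=P(407,325,zt); print('tip seen approx',tc)
d=np.r_[h-T[:2,3],0]; print('tool d hole-tcp',(R.T@d)*1e3)
d=np.r_[h-tc,0]; print('tool d hole-tip',(R.T@d)*1e3)
def show(n,a,b):
    d=a-b; m=(a+b)/2;print(n,m.round(4),np.linalg.norm(d).round(4),'yaw',np.degrees(np.arctan2(-d[0],d[1])).round(2), 'tool rel', (R.T@np.r_[m-T[:2,3],0]*1e3).round(1))
show('top',P(48,181,.145),P(716,178,.145));show('mid',P(46,133,.095),P(628,130,.095));show('bot',P(160,95,.045),P(674,93,.045))
```

```text
hole [0.56507596 0.22086151] tcp [0.56656865 0.2160046  0.32540631]
predicted tip centre px [410.41638737 331.07080155]
0 [417. 297.] 45 [389. 303.] 90 [375. 325.] 135 [381. 351.] 180 [404. 365.] 225 [431. 359.] 270 [446. 337.] 315 [440. 311.] 
tip seen approx [0.56750471 0.21674026]
tool d hole-tcp [ 6.49422168e-01 -4.16299137e-03 -5.03943565e+00]
tool d hole-tip [ 1.69645984e+00 -3.66381409e-03 -4.47274893e+00]
top [0.5851 0.2242] 0.1188 yaw 9.98 tool rel [-19.7  -0.   -5. ]
mid [0.5833 0.2339] 0.1194 yaw 10.01 tool rel [-19.6  -0.  -14.8]
bot [0.5863 0.2173] 0.1194 yaw 9.94 tool rel [-19.6   0.    2. ]
```

```bash
python3 -m crank '{"translation":[[0.05,0.2,-0.2],[0.08,0.4,-0.4],[0.08,0.8,-0.5],[0.08,1.2,-0.5],[0.08,1.6,-0.5],[0.08,2,-0.5],[0.08,2.3,-0.5],[0.08,2.3,-0.5],[0.08,2.3,-0.5],[0.08,2.3,-0.5]],"angular":[[0,0,0],[0,0,0],[0,0,0],[0,0,0],[0,0,0],[0,0,0],[0,0,0],[0,0,0],[0,0,0],[0,0,0]],"jaw":[1.5,1.5,1.5,1.5,1.5,1.5,1.5,1.5,1.5,1.5]}'
python3 - <<'E'
from h import *
s=bot.read_state(); T=wpose(s)
print(s['tcp_pos'],s['dq'].round(1),s['force'],s['torque'])
np.save('w8.npy',T); save('wrist','w8.png'); crop('w8.png','w8c.png',260,180,120,90,6)
save('scene','s8.png'); crop('s8.png','s8c.png',330,160,90,100,6)
P=lambda u,v,z:wpix(T,u,v,z)[:2]
h=np.array([.5651,.2208,.145]); print((wproj(T,h)-[260,180])*6, (wproj(T,T[:3,3]-[0,0,.1517])-[260,180])*6,T[:3,:3].T@(h-T[:3,3]))
E
```

```text
time: 8.98
tcp_pos: [0.5647, 0.2228, 0.3024]
eef_rot: [-90.0, 0.0, -170.1]
force: [-0.6, 0.4, -1.1]
opening: 0.0232
[0.56469231 0.22275623 0.30242699] [-0.  -0.2 -0.1 -0.2  0.   0.  -0. ] [-0.60311183  0.43125802 -1.11660469] [ 0.01477945 -0.00567177  0.03235621]
[387.47060605 265.67008287] [373.43067831 277.57477463] [-3.10242939e-05  1.57426973e-01  1.99916949e-03]
```

View pics/w8c.png

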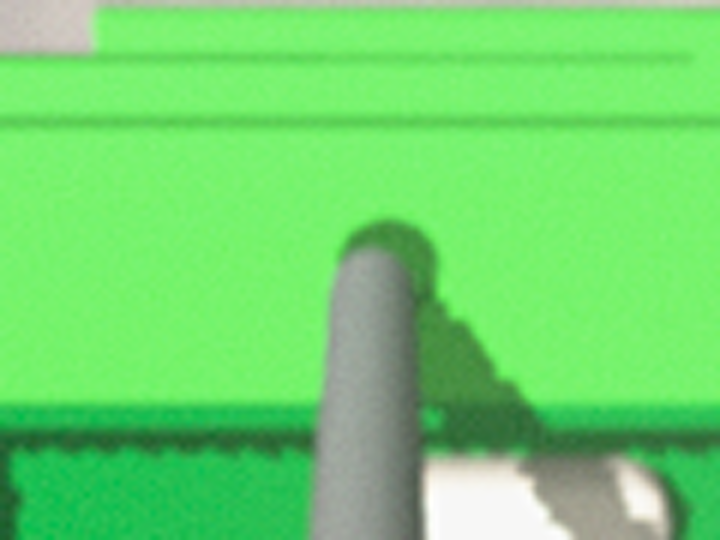

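View pics/s8c.png

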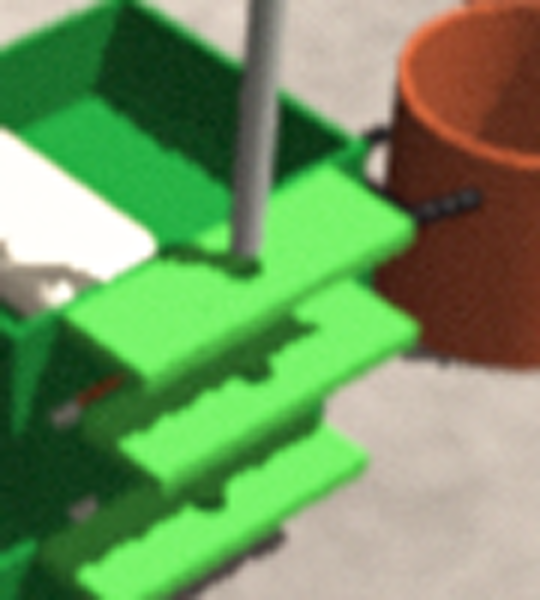

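Run:
```python
from h import *
T=np.load('w8.npy')
tip=T[:3,3]-[0,0,.1517]
for r,dz in((.0045,0),(.006,.0015)):
    q=np.array([(wproj(T,tip+np.array([r*np.cos(a),r*np.sin(a),dz]))-[260,180])*6 for a in np.linspace(0,6.28,60)]); print(r,q.min(0),q.max(0))
h=np.array([.5651,.2208,.145])
q=np.array([(wproj(T,h+np.array([.0075*np.cos(a),.0075*np.sin(a),0]))-[260,180])*6 for a in np.linspace(0,6.28,60)]); print('hole',q.min(0),q.max(0))
im=cv2.imread('pics/w8.png').astype(int)
print(im[214:232,322], '\n', im[240,308:336])
```

```text
0.0045 [340.87914722 246.16484523] [406.00466704 308.69827662]
0.006 [329.85131882 238.50732391] [417.1195621  322.25936603]
hole [334.21470486 214.02397857] [440.76546871 316.52444215]
[[113 244 125]
 [105 241 113]
 [ 88 222  96]
 [ 78 171  78]
 [ 72 148  72]
 [ 65 142  71]
 [ 82 147  84]
 [112 151 113]
 [136 154 137]
 [146 156 145]
 [144 155 142]
 [143 154 138]
 [144 157 145]
 [145 158 145]
 [147 160 145]
 [141 152 139]
 [145 151 142]
 [141 153 141]] 
 [[105 243 118]
 [106 242 115]
 [109 243 115]
 [113 244 120]
 [109 244 122]
 [121 230 123]
 [141 184 140]
 [153 163 154]
 [156 167 156]
 [163 172 161]
 [156 166 154]
 [151 163 154]
 [156 166 157]
 [151 160 150]
 [149 158 146]
 [133 145 135]
 [125 137 126]
 [115 130 118]
 [111 126 112]
 [ 97 113  98]
 [ 88 107  87]
 [ 77 115  81]
 [ 71 137  76]
 [ 60 144  66]
 [ 64 142  69]
 [ 70 147  72]
 [ 62 141  69]
 [ 68 145  70]]
```

```bash
python3 -m crank '{"translation":[[0,0,0.1],[0,0,0.2],[0,0.1,0.2],[0,0.3,0.2],[0,0.4,0.2],[0,0.5,0.2],[0,0.6,0.2],[0,0.7,0.2],[0,0.8,0.2],[0,0.8,0.2]],"angular":[[0,0,0],[0,0,0],[0,0,0],[0,0,0],[0,0,0],[0,0,0],[0,0,0],[0,0,0],[0,0,0],[0,0,0]],"jaw":[1.5,1.5,1.5,1.5,1.5,1.5,1.5,1.5,1.5,1.5]}'
python3 - <<'E'
from h import *
s=bot.read_state(); T=wpose(s)
print(s['tcp_pos'],s['dq'].round(1),s['force'],s['torque'])
E
```

```text
time: 9.92
tcp_pos: [0.5648, 0.2208, 0.294]
eef_rot: [-90.0, -0.0, -170.1]
force: [0.5, -0.6, -0.5]
opening: 0.0236
[0.5648019  0.22080546 0.29403699] [-0.  -0.1  0.  -0.3  0.1  0.3 -0. ] [ 0.51466625 -0.61910153 -0.49617558] [ 0.02737361 -0.0096029  -0.0198842 ]
```

```bash
python3 -m crank '{"translation":[[0,0.1,0],[0,0.2,0],[0,0.3,0],[0,0.4,0],[0,0.5,0],[0,0.6,0],[0,0.7,0],[0,0.8,0],[0,0.8,0],[0,0.8,0]],"angular":[[0,0,0],[0,0,0],[0,0,0],[0,0,0],[0,0,0],[0,0,0],[0,0,0],[0,0,0],[0,0,0],[0,0,0]],"jaw":[1.5,1.5,1.5,1.5,1.5,1.5,1.5,1.5,1.5,1.5]}'
python3 - <<'E'
from h import *
s=bot.read_state(); T=wpose(s)
print(s['tcp_pos'],s['dq'].round(1),s['force'],s['torque'])
np.save('w9.npy',T); save('wrist','w9.png'); crop('w9.png','w9c.png',260,180,120,90,6)
save('scene','s9.png'); crop('s9.png','s9c.png',330,160,90,100,6)
E
```

```text
time: 10.75
tcp_pos: [0.5649, 0.2208, 0.2863]
eef_rot: [-90.0, -0.0, -170.1]
force: [-0.0, 0.2, -0.5]
opening: 0.0236
[0.5648947  0.22084097 0.2862536 ] [-0.  -0.2 -0.  -0.1  0.1  0.  -0.1] [-0.04767137  0.24752767 -0.54016505] [-0.01748958 -0.02121202  0.00297634]
```

View pics/w9c.png

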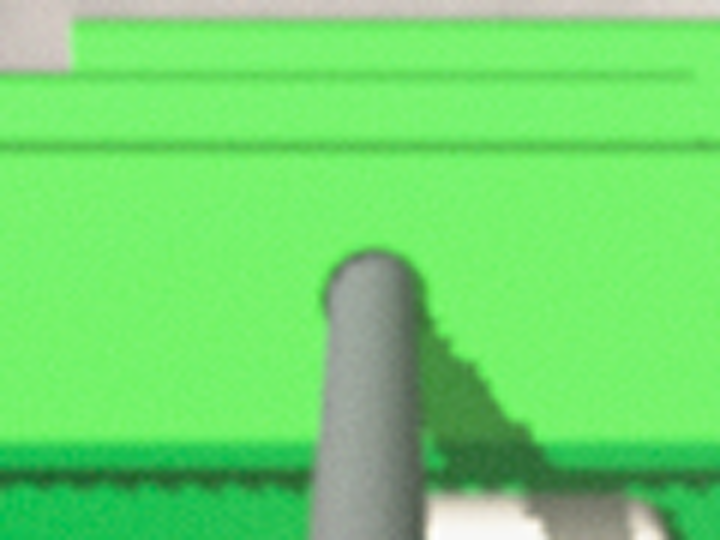

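View pics/s9c.png

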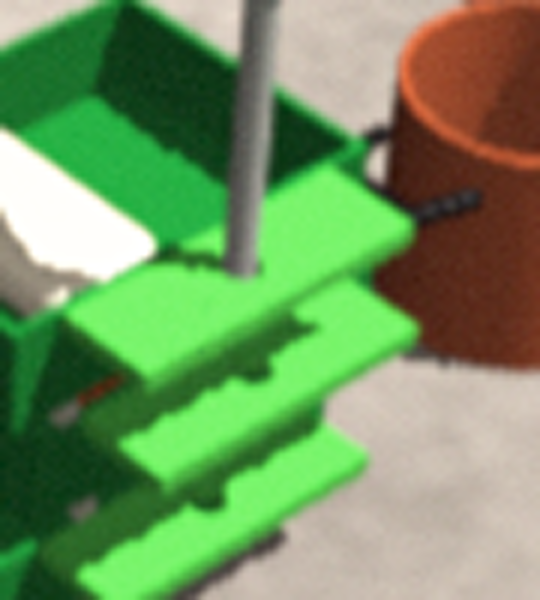

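```bash
python3 -m crank '{"translation":[[0,0.4,0],[0,0.9,0],[0,1.5,0],[0,2.1,0],[0,2.6,0],[0,2.9,0],[0,2.9,0],[0,2.9,-0.2],[0,2.9,-0.4],[0,2.9,-0.6]],"angular":[[0,0,0],[0,0,0],[0,0,0],[0,0,0],[0,0,0],[0,0,0],[0,0,0],[0,0,0],[0,0,0],[0,0,0]],"jaw":[1.5,1.5,1.5,1.5,1.5,1.5,1.5,1.5,1.5,1.5]}'
python3 - <<'E'
from h import *
s=bot.read_state(); T=wpose(s)
print(s['tcp_pos'],s['dq'].round(1),s['force'],s['torque'], T[:3,:3].T@(s['tcp_pos']-np.array([.5651,.2208,0]))*1e3)
E
```

```text
time: 11.68
tcp_pos: [0.5642, 0.226, 0.2574]
eef_rot: [-89.9, 0.0, -170.2]
force: [1.0, -3.4, -1.8]
opening: 0.0233
[0.56415268 0.22603047 0.25738827] [-1.8  0.5 -0.5 -0.7 -0.4  0.2 -2.1] [ 0.96970629 -3.41938113 -1.84657126] [-0.80268872 -0.48570386  0.02070801] [-3.35703142e-02 -2.57393817e+02 -5.03949262e+00]
```

```bash
python3 -m crank '{"translation":[[0,0,-0.1],[0,0,-0.2],[0,0,-0.3],[0,0,-0.4],[0,0,-0.4],[0,0.2,-0.4],[0,0.5,-0.4],[0,0.8,-0.4],[0,1.1,-0.4],[0,1.3,-0.4]],"angular":[[0,0,0],[0,0,0],[0,0,0],[0,0,0],[0,0,0],[0,0,0],[0,0,0],[0,0,0],[0,0,0],[0,0,0]],"jaw":[1.5,1.5,1.5,1.5,1.5,1.5,1.5,1.5,1.5,1.5]}'
python3 - <<'E'
from h import *
s=bot.read_state(); T=wpose(s)
print(s['tcp_pos'],s['eef_rot'],s['dq'].round(1),s['force'],s['torque'], T[:3,:3].T@(s['tcp_pos']-np.array([.5651,.2208,0]))*1e3)
save('scene','s10.png'); crop('s10.png','s10c.png',330,160,90,100,6)
E
```

```text
time: 12.52
tcp_pos: [0.5633, 0.2308, 0.244]
eef_rot: [-90.0, 0.0, -170.1]
force: [2.7, -0.8, 0.9]
opening: 0.0231
[0.56332841 0.23080228 0.2440171 ] [-9.00107279e+01  2.11446631e-02 -1.70117369e+02] [ 0.6  1.3 -0.8  1.3 -1.  -2.4  0.8] [ 2.66957843 -0.76840317  0.9364714 ] [-0.41967606 -0.50262315  0.02926388] [-6.14429023e-02 -2.44015191e+02 -1.02036110e+01]
```

View pics/s10c.png

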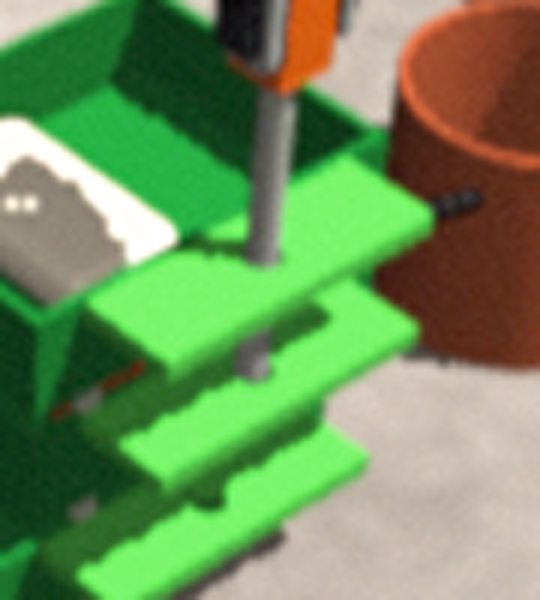

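```bash
python3 -m crank '{"translation":[[-0.05,0,0],[-0.05,0,0],[-0.05,0,0],[-0.05,0.1,0],[-0.05,0.1,0],[-0.05,0.2,0],[-0.05,0.2,0],[-0.05,0.2,0],[-0.05,0.2,0],[-0.05,0.2,0]],"angular":[[0,0,0],[0,0,0],[0,0,0],[0,0,0],[0,0,0],[0,0,0],[0,0,0],[0,0,0],[0,0,0],[0,0,0]],"jaw":[1.5,1.5,1.5,1.5,1.5,1.5,1.5,1.5,1.5,1.5]}'
python3 - <<'E'
from h import *
s=bot.read_state(); T=wpose(s)
print(s['tcp_pos'],s['eef_rot'],s['dq'].round(1),s['force'],s['torque'], T[:3,:3].T@(s['tcp_pos']-np.array([.5651,.2208,0]))*1e3)
E
```

```text
time: 13.4
tcp_pos: [0.5636, 0.2309, 0.2423]
eef_rot: [-90.0, -0.0, -170.1]
force: [0.7, -0.9, -1.4]
opening: 0.023
[0.5636216  0.23088245 0.2422566 ] [-9.00083790e+01 -5.55110958e-03 -1.70109587e+02] [-0.1  0.  -0.   0.   0.   0.   0.1] [ 0.66338705 -0.85322058 -1.42477966] [-0.25662766 -0.34004994 -0.0206197 ] [  -0.2519039  -242.25513764  -10.22197128]
```

```bash
python3 -m crank '{"translation":[[0,0.1,0],[0,0.2,0],[0,0.3,0],[0,0.4,0],[0,0.5,0],[0,0.6,0],[0,0.6,0],[0,0.6,0],[0,0.6,0],[0,0.6,0]],"angular":[[0,0,0],[0,0,0],[0,0,0],[0,0,0],[0,0,0],[0,0,0],[0,0,0],[0,0,0],[0,0,0],[0,0,0]],"jaw":[1.5,1.5,1.5,1.5,1.5,1.5,1.5,1.5,1.5,1.5]}'
python3 - <<'E'
from h import *
s=bot.read_state(); T=wpose(s)
print(s['tcp_pos'],s['eef_rot'],s['dq'].round(1),s['force'],s['torque'], T[:3,:3].T@(s['tcp_pos']-np.array([.5651,.2208,0]))*1e3)
save('scene','s11.png'); crop('s11.png','s11c.png',330,160,90,100,6)
E
```

```text
time: 14.23
tcp_pos: [0.5636, 0.2308, 0.2362]
eef_rot: [-90.0, -0.0, -170.1]
force: [0.4, -0.8, -0.9]
opening: 0.0237
[0.56362496 0.23077948 0.23623398] [-8.99993592e+01 -7.55326280e-03 -1.70113211e+02] [ 0.1  0.   0.1 -0.   0.   0.1 -0. ] [ 0.42567027 -0.77046045 -0.9085273 ] [-0.2302063  -0.27499103 -0.02933124] [-2.29217141e-01 -2.36234130e+02 -1.00818985e+01]
```

View pics/s11c.png

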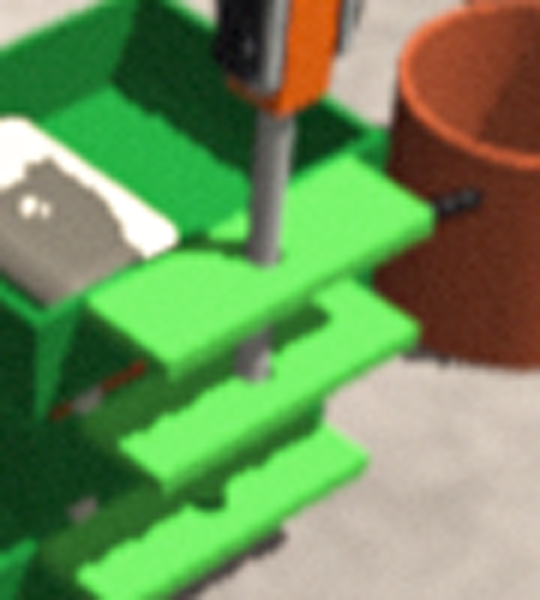

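```bash
python3 -m crank '{"translation":[[0,0.4,0],[0,0.9,0],[0,1.5,0],[0,2.1,0],[0,2.5,0],[0,2.7,0],[0,2.7,0.1],[0,2.7,0.3],[0,2.7,0.5],[0,2.7,0.7]],"angular":[[0,0,0],[0,0,0],[0,0,0],[0,0,0],[0,0,0],[0,0,0],[0,0,0],[0,0,0],[0,0,0],[0,0,0]],"jaw":[1.5,1.5,1.5,1.5,1.5,1.5,1.5,1.5,1.5,1.5]}'
python3 - <<'E'
from h import *
s=bot.read_state(); T=wpose(s)
print(s['tcp_pos'],s['eef_rot'],s['dq'].round(1),s['force'],s['torque'], T[:3,:3].T@(s['tcp_pos']-np.array([.5651,.2208,0]))*1e3)
E
```

```text
time: 15.12
tcp_pos: [0.5645, 0.2261, 0.2094]
eef_rot: [-90.2, 0.0, -170.0]
force: [0.1, 5.9, -2.6]
opening: 0.0231
[0.56446046 0.22605814 0.20937074] [-9.01794469e+01  7.84391881e-03 -1.70034890e+02] [ 1.7 -0.5  0.1  0.6  0.1 -0.3  2.2] [ 0.12127254  5.93814915 -2.62981348] [ 1.6627861  -0.070922   -0.06425371] [  -0.30868106 -209.35311113   -5.94519628]
```

```bash
python3 -m crank '{"translation":[[0,0,0.2],[0,0,0.4],[0,0,0.6],[0,0,0.8],[0,0,1],[0,0,1.1],[0,0,1.1],[0,0,1.1],[0,0,1],[0,0,1]],"angular":[[0,0,0],[0,0,0],[0,0,0],[0,0,0],[0,0,0],[0,0,0],[0,0,0],[0,0,0],[0,0,0],[0,0,0]],"jaw":[1.5,1.5,1.5,1.5,1.5,1.5,1.5,1.5,1.5,1.5]}'
python3 - <<'E'
from h import *
s=bot.read_state(); T=wpose(s)
print(s['tcp_pos'],s['eef_rot'],s['dq'].round(1),s['force'],s['torque'], T[:3,:3].T@(s['tcp_pos']-np.array([.5651,.2208,0]))*1e3)
np.save('w12.npy',T)
save('scene','s12.png'); crop('s12.png','s12c.png',330,160,90,100,6); save('wrist','w12.png'); crop('w12.png','w12c.png',210,220,220,150,3.6)
E
```

```text
time: 15.95
tcp_pos: [0.5664, 0.2149, 0.2093]
eef_rot: [-90.1, 0.0, -170.1]
force: [0.0, 4.9, -2.5]
opening: 0.0233
[0.56641204 0.21489897 0.20933913] [-9.00560448e+01  3.28962264e-03 -1.70076118e+02] [ 0.  -0.   0.   0.  -0.1  0.1  0.2] [ 0.02668543  4.85044371 -2.47977594] [ 1.43971725 -0.13768589 -0.02709421] [  -0.28744618 -209.3449211     5.8340816 ]
```

View pics/s12c.png

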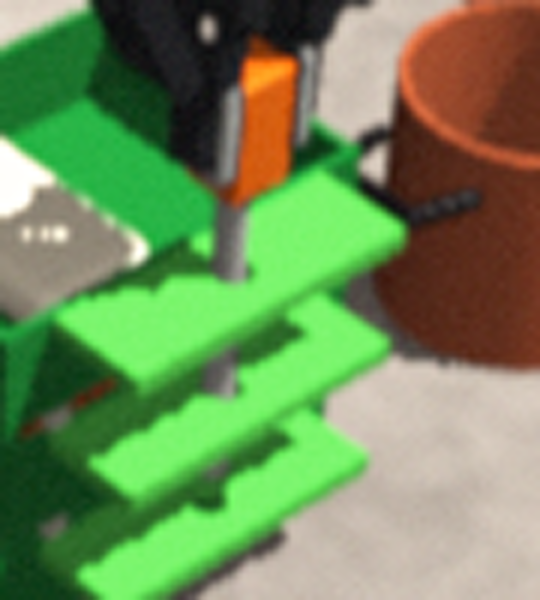

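View pics/w12c.png

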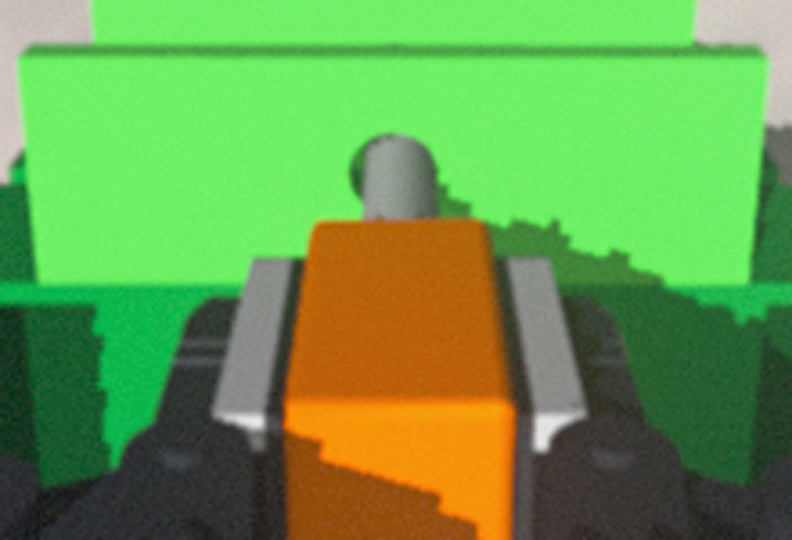

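```bash
python3 -m crank '{"translation":[[0,0,0.1],[0,0,0.2],[0,0,0.25],[0,0,0.25],[0,0,0.25],[0,0,0.2],[0,0,0.12],[0,0,0.12],[0,0,0.12],[0,0,0.12]],"angular":[[0,0,0],[0,0,0],[0,0,0],[0,0,0],[0,0,0],[0,0,0],[0,0,0],[0,0,0],[0,0,0],[0,0,0]],"jaw":[1.5,1.5,1.5,1.5,1.5,1.5,1.5,1.5,1.5,1.5]}'
python3 - <<'E'
from h import *
s=bot.read_state(); T=wpose(s)
print(s['tcp_pos'],s['eef_rot'],s['dq'].round(1),s['force'],s['torque'], T[:3,:3].T@(s['tcp_pos']-np.array([.5651,.2208,0]))*1e3)
np.save('w13.npy',T)
save('scene','s13.png'); crop('s13.png','s13c.png',340,180,60,75,8); save('wrist','w13.png')
E
```

```text
time: 16.88
tcp_pos: [0.5669, 0.2124, 0.2093]
eef_rot: [-90.0, -0.0, -170.1]
force: [0.0, 2.8, -1.7]
opening: 0.0231
[0.5668826  0.21239048 0.20930125] [-8.99748586e+01 -2.35712979e-03 -1.70137585e+02] [ 0.  -0.  -0.1  0.   0.  -0.1  0. ] [ 0.00907341  2.78546945 -1.68653258] [ 0.81607081 -0.14383495 -0.0066863 ] [  -0.30723652 -209.29747775    8.68241278]
```

View pics/s13c.png

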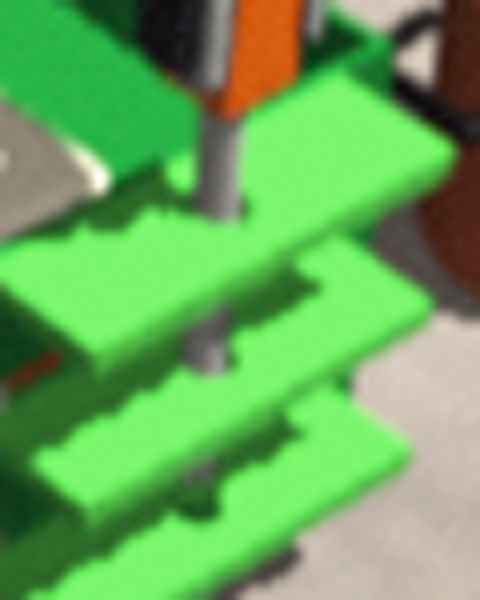

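View pics/w13.png

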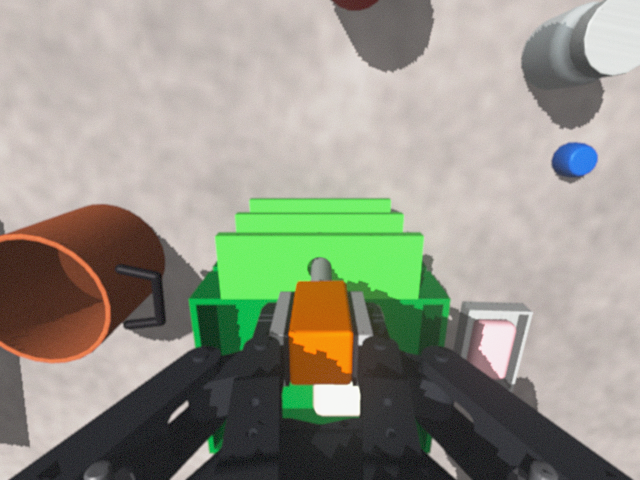

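Run:
```python
from h import *
crop('w13.png','w13c.png',205,190,230,85,3.45)
```

```text
(no output)
```

View pics/w13c.png

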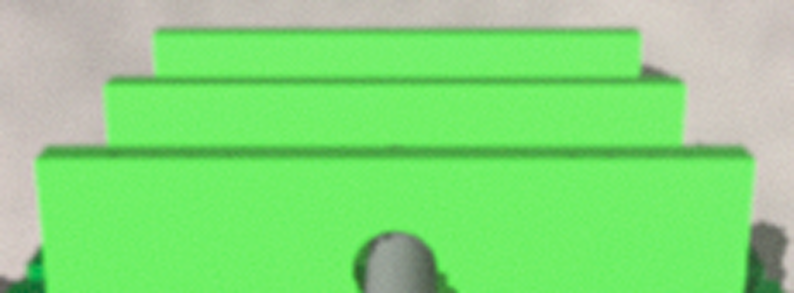

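Run:
```python
from h import *
T=np.load('w13.npy');R=T[:3,:3]
P=lambda u,v,z:wpix(T,u/3.45+205,v/3.45+190,z)[:2]
def show(n,a,b):
    d=a-b; m=(a+b)/2;print(n,m.round(4),np.linalg.norm(d).round(4),'yaw',np.degrees(np.arctan2(-d[0],d[1])).round(2), 'tool rel', (R.T@np.r_[m-T[:2,3],0]*1e3).round(1))
show('top',P(38,157,.145),P(752,157,.145));show('mid',P(105,82,.095),P(684,82,.095));show('bot',P(155,33,.045),P(640,33,.045))
# rod silhouette at hole level: predicted for vertical rod
for z in(.145,.15):
  q=np.array([(wproj(T,np.r_[T[:2,3],z]+np.array([.006*np.cos(a),.006*np.sin(a),0]))-[205,190])*3.45 for a in np.linspace(0,6.28,60)]); print(q.min(0),q.max(0))
```

```text
top [0.5863 0.2177] 0.1185 yaw 9.84 tool rel [-20.1  -0.   -1.9]
mid [0.5864 0.218 ] 0.1189 yaw 9.84 tool rel [-20.2  -0.   -2.2]
bot [0.5861 0.2174] 0.1188 yaw 9.84 tool rel [-19.8  -0.   -1.6]
[371.17086918 236.07359962] [441.24673797 300.69302686]
[370.50863241 247.2203039 ] [442.23980226 313.14219916]
```

```bash
python3 -m crank '{"translation":[[0,0,-0.05],[0,0,-0.1],[0,0,-0.15],[0,0,-0.15],[0,0,-0.15],[0,0,-0.15],[0,0,-0.15],[0,0,-0.15],[0,0,-0.15],[0,0,-0.15]],"angular":[[0,0,0],[0,0,0],[0,0,0],[0,0,0],[0,0,0],[0,0,0],[0,0,0],[0,0,0],[0,0,0],[0,0,0]],"jaw":[1.5,1.5,1.5,1.5,1.5,1.5,1.5,1.5,1.5,1.5]}'
python3 - <<'E'
from h import *
s=bot.read_state(); T=wpose(s);R=T[:3,:3]
print(s['tcp_pos'],s['eef_rot'],s['dq'].round(1),s['force'],s['torque'], T[:3,:3].T@(s['tcp_pos']-np.array([.5651,.2208,0]))*1e3)
np.save('w14.npy',T)
save('wrist','w14.png'); crop('w14.png','w14c.png',205,190,230,105,3.45)
for z in(.145,.16):
  q=np.array([(wproj(T,np.r_[T[:2,3],z]+np.array([.006*np.cos(a),.006*np.sin(a),0]))-[205,190])*3.45 for a in np.linspace(0,6.28,60)]); print(q.min(0),q.max(0))
E
```

```text
time: 17.82
tcp_pos: [0.5665, 0.2143, 0.2093]
eef_rot: [-90.0, -0.0, -170.1]
force: [0.1, 0.4, -0.9]
opening: 0.0235
[0.56653156 0.21431384 0.20929932] [-9.00011121e+01 -8.54112478e-04 -1.70112500e+02] [ 0.   0.1  0.1  0.  -0.  -0.  -0. ] [ 0.12482727  0.357846   -0.86436795] [ 0.01149683 -0.00626236  0.01021398] [  -0.29341146 -209.2994564     6.63157535]
[371.34361711 236.0895816 ] [441.41970005 300.71048724]
[369.22803333 271.20323269] [444.51638225 339.89063064]
```

View pics/w14c.png

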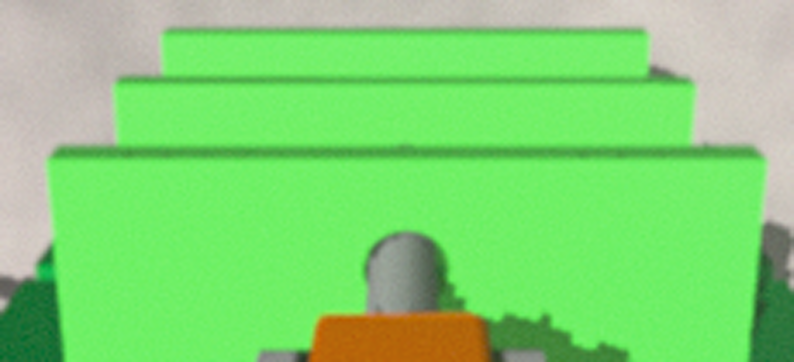

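```bash
python3 -m crank '{"translation":[[0,0.3,0],[0,0.6,0],[0,0.9,0],[0,1.1,0],[0,1.2,0],[0,1.3,0],[0,1.4,0],[0,1.5,0],[0,1.5,0],[0,1.5,0]],"angular":[[0,0,0],[0,0,0],[0,0,0],[0,0,0],[0,0,0],[0,0,0],[0,0,0],[0,0,0],[0,0,0],[0,0,0]],"jaw":[1.5,1.5,1.5,1.5,1.5,1.5,1.5,1.5,1.5,1.5]}'
python3 - <<'E'
from h import *
s=bot.read_state(); T=wpose(s);R=T[:3,:3]
print(s['tcp_pos'],s['dq'].round(1),s['force'],s['torque'], T[:3,:3].T@(s['tcp_pos']-np.array([.5651,.2208,0]))*1e3)
E
```

```text
time: 18.7
tcp_pos: [0.5666, 0.2143, 0.1943]
eef_rot: [-90.0, 0.0, -170.1]
force: [0.5, 0.3, -0.8]
opening: 0.0234
[0.56656849 0.21431609 0.19431575] [-0.1 -0.  -0.  -0.   0.2  0.1 -0.1] [ 0.54715192  0.2717288  -0.80801294] [-0.00542573 -0.09286896 -0.0089138 ] [  -0.34364747 -194.31600367    6.63173509]
```

```bash
python3 -m crank '{"translation":[[0,0.1,0],[0,0.3,0],[0,0.5,0],[0,0.7,0],[0,0.9,0],[0,1.1,0],[0,1.3,0],[0,1.5,0],[0,1.6,0],[0,1.6,0]],"angular":[[0,0,0],[0,0,0],[0,0,0],[0,0,0],[0,0,0],[0,0,0],[0,0,0],[0,0,0],[0,0,0],[0,0,0]],"jaw":[1.5,1.5,1.5,1.5,1.5,1.5,1.5,1.5,1.5,1.5]}'
python3 - <<'E'
from h import *
s=bot.read_state(); T=wpose(s);R=T[:3,:3]
print(s['tcp_pos'],s['dq'].round(1),s['force'],s['torque'], T[:3,:3].T@(s['tcp_pos']-np.array([.5651,.2208,0]))*1e3)
E
```

```text
time: 19.53
tcp_pos: [0.5666, 0.2142, 0.1781]
eef_rot: [-90.0, -0.0, -170.1]
force: [0.7, -0.6, -2.1]
opening: 0.0235
[0.56658266 0.21421672 0.17807934] [-0.1 -0.2  0.2 -0.1 -0.   0.3 -0.1] [ 0.67540636 -0.62426186 -2.10395602] [-0.06852896 -0.19608878 -0.00230716] [  -0.32385737 -178.07809738    6.77311299]
```

Going freely with no load on it. The last 6.4 mm get small steps.

```bash
python3 -m crank '{"translation":[[0,0.1,0],[0,0.2,0],[0,0.3,0],[0,0.4,0],[0,0.45,0],[0,0.5,0],[0,0.55,0],[0,0.6,0],[0,0.6,0],[0,0.6,0]],"angular":[[0,0,0],[0,0,0],[0,0,0],[0,0,0],[0,0,0],[0,0,0],[0,0,0],[0,0,0],[0,0,0],[0,0,0]],"jaw":[1.5,1.5,1.5,1.5,1.5,1.5,1.5,1.5,1.5,1.5]}'
python3 - <<'E'
from h import *
s=bot.read_state(); T=wpose(s);R=T[:3,:3]
print(s['tcp_pos'],s['dq'].round(1),s['force'],s['torque'])
save('scene','s15.png'); crop('s15.png','s15c.png',320,150,90,100,6); save('wrist','w15.png')
E
```

```text
time: 20.37
tcp_pos: [0.5666, 0.2143, 0.1723]
eef_rot: [-90.0, 0.0, -170.1]
force: [1.1, 0.1, -1.1]
opening: 0.0233
[0.56663595 0.214273   0.1723436 ] [-0.   0.  -0.  -0.   0.   0.1 -0.1] [ 1.14904144  0.13110179 -1.14736806] [-0.0524644  -0.23316802  0.01023311]
```

View pics/s15c.png

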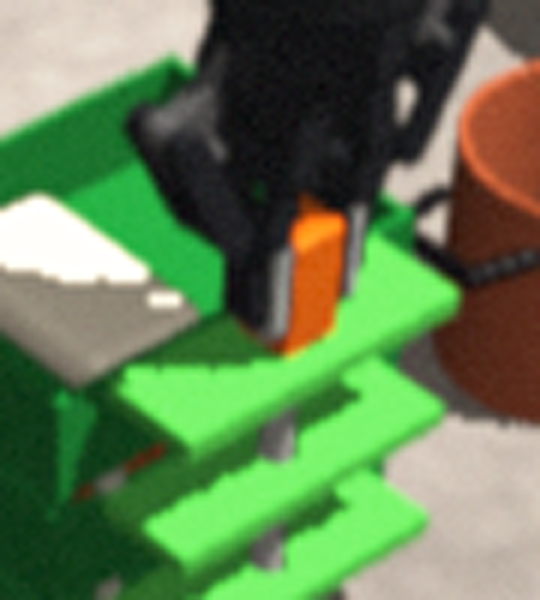

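View pics/w15.png

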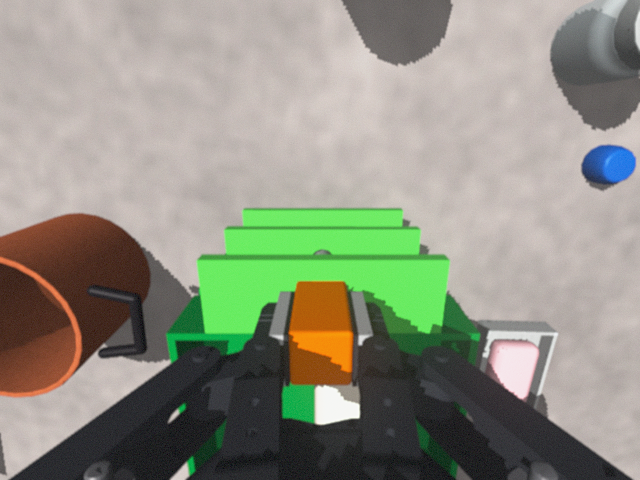

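```bash
python3 -m crank '{"translation":[[0,0.03,0],[0,0.06,0],[0,0.09,0],[0,0.12,0],[0,0.15,0],[0,0.15,0],[0,0.15,0],[0,0.15,0],[0,0.15,0],[0,0.15,0]],"angular":[[0,0,0],[0,0,0],[0,0,0],[0,0,0],[0,0,0],[0,0,0],[0,0,0],[0,0,0],[0,0,0],[0,0,0]],"jaw":[1.5,1.5,1.5,1.5,1.5,1.5,1.5,1.5,1.5,1.5]}'
python3 - <<'E'
from h import *
s=bot.read_state()
print(s['tcp_pos'],s['force'],s['torque'])
E
```

```text
time: 21.3
tcp_pos: [0.5666, 0.2143, 0.1709]
eef_rot: [-90.0, 0.0, -170.1]
force: [1.0, -0.5, 2.1]
opening: 0.0231
[0.56663556 0.21431551 0.17087674] [ 0.9836454  -0.51831766  2.13209549] [-0.2122095  -0.17433946  0.00583094]
```

```bash
python3 -m crank '{"translation":[[0,0,0],[0,0,0],[0,0,0],[0,0,0],[0,0,0],[0,0,0],[0,0,0],[0,0,0],[0,0,0],[0,0,0]],"angular":[[0,0,0],[0,0,0],[0,0,0],[0,0,0],[0,0,0],[0,0,0],[0,0,0],[0,0,0],[0,0,0],[0,0,0]],"jaw":[2.6,3,3.5,4,4.5,5,5,5,5,5]}' 20
python3 - <<'E'
from h import *
s=bot.read_state()
print(s['tcp_pos'],s['force'],s['torque'])
save('scene','s16.png'); crop('s16.png','s16c.png',320,150,90,100,6); save('wrist','w16.png'); crop('w16.png','w16c.png',190,190,260,195,3)
E
```

```text
time: 22.13
tcp_pos: [0.5666, 0.2143, 0.1708]
eef_rot: [-90.0, 0.0, -170.1]
force: [0.3, -0.3, -0.3]
opening: 0.05
[0.56656501 0.21429573 0.17081144] [ 0.31331446 -0.34848881 -0.32651528] [ 0.02028589  0.02273442 -0.00579002]
```

View pics/s16c.png

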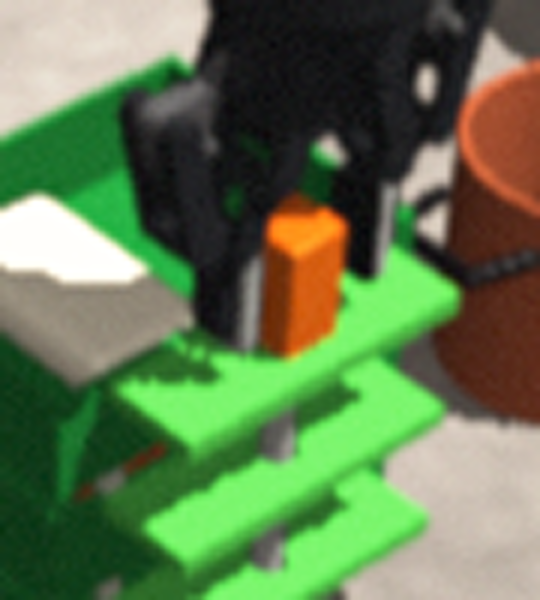

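View pics/w16c.png

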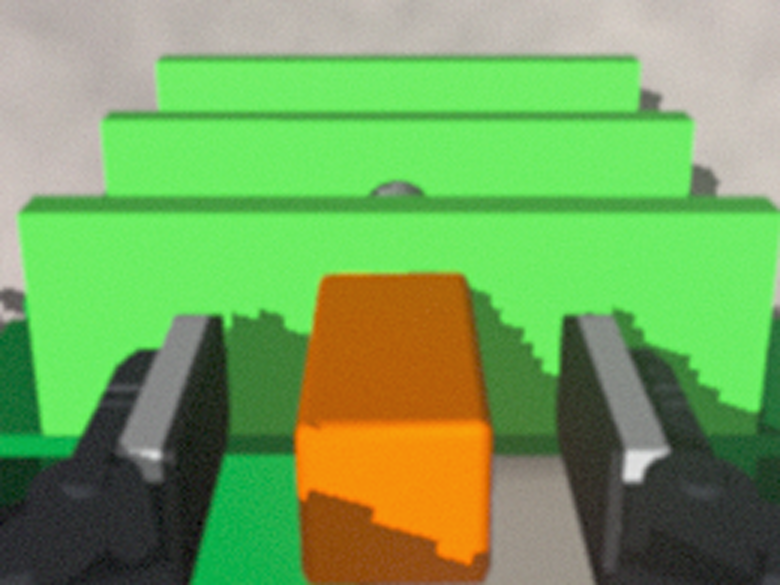

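```bash
python3 -m crank '{"translation":[[0,-0.3,0],[0,-0.8,0],[0,-1.5,0],[0,-2.5,0],[0,-4,0],[0,-6,0],[0,-8,0],[0,-10,0],[0,-11.5,0],[0,-12,0]],"angular":[[0,0,0],[0,0,0],[0,0,0],[0,0,0],[0,0,0],[0,0,0],[0,0,0],[0,0,0],[0,0,0],[0,0,0]],"jaw":[5,5,5,5,5,5,5,5,5,5]}'
python3 - <<'E'
from h import *
bot.grab_frame('top')
s=bot.read_state(); T=wpose(s); np.save('w17.npy',T)
print(s['tcp_pos'],s['force'],s['dq'].round(1))
save('wrist','w17.png'); crop('w17.png','w17c.png',220,150,200,150,4)
save('scene','s17.png'); crop('s17.png','s17c.png',320,150,90,100,6)
E
```

```text
time: 23.07
tcp_pos: [0.568, 0.2144, 0.2945]
eef_rot: [-90.1, 0.3, -170.1]
force: [-0.6, 0.2, -0.5]
opening: 0.05
[0.56780537 0.21446482 0.29398909] [ 0.70827273 -0.5497153   0.63876659] [ 0.4  1.5 -0.9  2.1 -0.8 -2.2  0.7]
```

View pics/w17c.png

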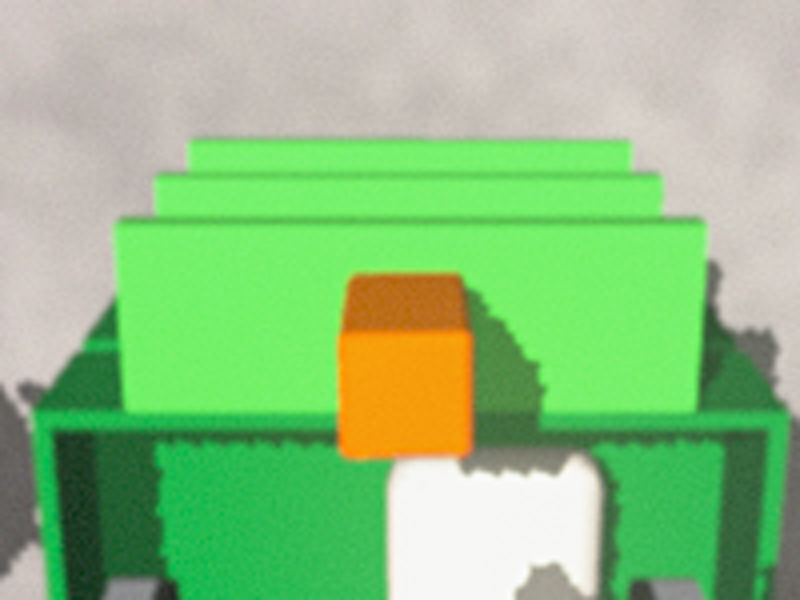

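View pics/s17c.png

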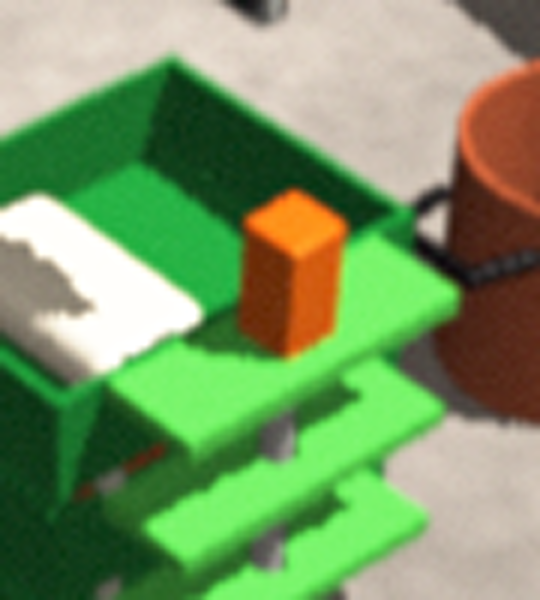

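View pics/s17.png

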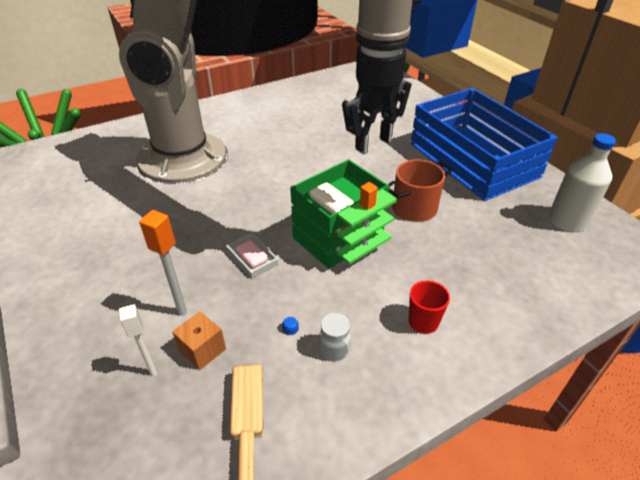

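Run:
```python
from h import *
T=np.load('w17.npy');R=T[:3,:3]
P=lambda u,v,z:wpix(T,u/4+220,v/4+150,z)[:2]
for n,u1,u2,v,z in(('top',118,706,222,.145),('mid',155,662,177,.095),('bot',188,632,143,.045)):
    a,b=P(u1,v,z),P(u2,v,z); print(n,(R.T@np.r_[(a+b)/2-T[:2,3],0]*1e3).round(1),np.linalg.norm(a-b).round(4))
c=cal('scene')
# head corners in scene: underside front corner crop (290,355), top front corner (295,258)
for z in(.145,.147,.150):
    cx=np.array([.5666,.2143]); y=np.radians(9.9); ex=np.array([np.cos(y),np.sin(y)]); ey=np.array([-ex[1],ex[0]])
    p=cx+.012*ex-.012*ey; print(z,((proj('scene',[*p,z])-[320,150])*6).round(0),((proj('scene',[*p,z+.045])-[320,150])*6).round(0))
a=P(348,276,.145);b=P(463,276,.145);print('width at .145',np.linalg.norm(a-b)); a=P(339,331,.19);b=P(471,331,.19);print('width top',np.linalg.norm(a-b),(R.T@np.r_[(a+b)/2-T[:2,3],0]*1e3))
a=P(348,276,.145);print((R.T@np.r_[a-T[:2,3],0]*1e3))
```

```text
top [-18.8   0.1   0.3] 0.1184
mid [-18.4   0.1  -0.3] 0.1194
bot [-18.    0.1   0.2] 0.1197
0.145 [284. 372.] [294. 259.]
0.147 [284. 367.] [294. 254.]
0.15 [285. 359.] [295. 247.]
width at .145 0.02343892315915383
width top 0.022786228896523535 [-9.73980774  0.04476627 -1.05787104]
[ -7.57035466   0.05629317 -12.70979515]
```

Run:
```python
from h import *
y=np.radians(18); ex=np.array([np.cos(y),np.sin(y)]); ey=np.array([-ex[1],ex[0]]); p0=np.array([.6192,-.166])
for z in (.13,.175): print('stand',z,[((proj('scene',[*(p0+.012*(a*ex+b*ey)),z])-[100,200])*3).round(0) for a,b in((1,-1),(1,1),(-1,-1),(-1,1))])
y=np.radians(9.9); ex=np.array([np.cos(y),np.sin(y)]); ey=np.array([-ex[1],ex[0]]); p0=np.array([.5666,.2143])
for z in (.145,.19): print('now',z,[((proj('scene',[*(p0+.012*(a*ex+b*ey)),z])-[320,150])*6).round(0) for a,b in((1,-1),(1,1),(-1,-1),(-1,1))])
print('ledge',[((proj('scene',[*(p0+a*ex+b*ey),.145])-[320,150])*6).round(0) for a,b in((.02,-.06),(.02,.06))])
crop('s17.png','s17d.png',350,175,50,40,14)
```

```text
stand 0.13 [array([263., 340.]), array([299., 314.]), array([236., 316.]), array([272., 291.])]
stand 0.175 [array([247., 284.]), array([285., 258.]), array([218., 261.]), array([256., 235.])]
now 0.145 [array([284., 372.]), array([338., 341.]), array([233., 335.]), array([286., 306.])]
now 0.19 [array([294., 259.]), array([349., 230.]), array([241., 223.]), array([296., 194.])]
ledge [array([190., 447.]), array([459., 295.])]
```

View pics/s17d.png

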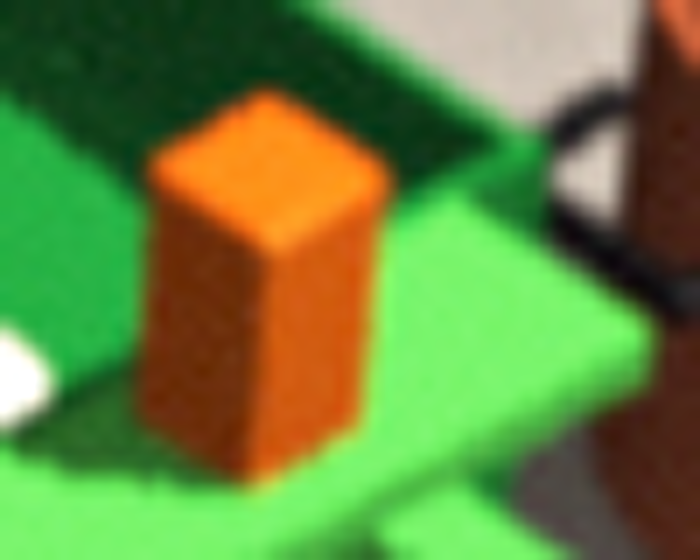

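Run:
```python
from h import *
def tx(T,u,v,z): return (T[:3,:3].T@np.r_[wpix(T,u,v,z)[:2]-T[:2,3],0]*1e3)[[0,2]]
for n,o,k,top,bot,zt in(('w3',(220,150),4,(376,282),(376,232),.175),('w4',(220,200),4,(436,310),(430,196),.175),('w17',(220,150),4,(405,331),(405,276),.190)):
    T=np.load(n+'.npy'); f=lambda p:(p[0]/k+o[0],p[1]/k+o[1])
    a=tx(T,*f(top),zt); zs=np.linspace(zt-.06,zt-.03,61)
    x=[tx(T,*f(bot),z)[0] for z in zs]; print(n,a,'apparent head height mm',(zt-np.interp(a[0],x[::-1] if x[0]>x[-1] else x,zs[::-1] if x[0]>x[-1] else zs))*1e3)
    print(' pred bottom v', [ ((wproj(T,T[:3,3]+T[:3,:3]@np.array([a[0]/1e3,T[2,3]-z,a[1]/1e3]))-o)*k).round(1) for z in (zt-.045,zt-.04)])
```

```text
w3 [-13.32789913  -5.58924744] apparent head height mm 39.31007769602424
 pred bottom v [array([382.6, 226.5]), array([382.3, 231.9])]
w4 [-9.42645929  2.85128055] apparent head height mm 40.617091803131835
 pred bottom v [array([429.5, 186.1]), array([430.1, 197.4])]
w17 [-9.73980835 -1.05629116] apparent head height mm 36.858763427426695
 pred bottom v [array([403.8, 262.6]), array([403.9, 268.9])]
```

Run:
```python
from h import *
s=bot.read_state(); T=wpose(s); np.save('w18.npy',T); print(s['tcp_pos'],s['eef_rot'],s['dq'].round(1))
save('wrist','w18.png'); crop('w18.png','w18c.png',280,190,80,85,7); save('top','t18.png')
p0=np.array([.5666,.2143]); y=np.radians(9.9); ex=np.array([np.cos(y),np.sin(y)]); ey=np.array([-ex[1],ex[0]])
for z in (.145,.19): print(z,[((wproj(T,[*(p0+.012*(a*ex+b*ey)),z])-[280,190])*7).round(0) for a,b in((1,1),(1,-1),(-1,-1),(-1,1))])
```

```text
[0.56647648 0.2143574  0.29100117] [-9.00311575e+01  2.63651639e-02 -1.70112002e+02] [ 0.2  1.2 -0.7  1.3 -0.1 -0.3  0.1]
0.145 [array([193., 167.]), array([402., 167.]), array([399., 365.]), array([195., 365.])]
0.19 [array([176., 281.]), array([423., 281.]), array([419., 510.]), array([179., 510.])]
```

View pics/w18c.png

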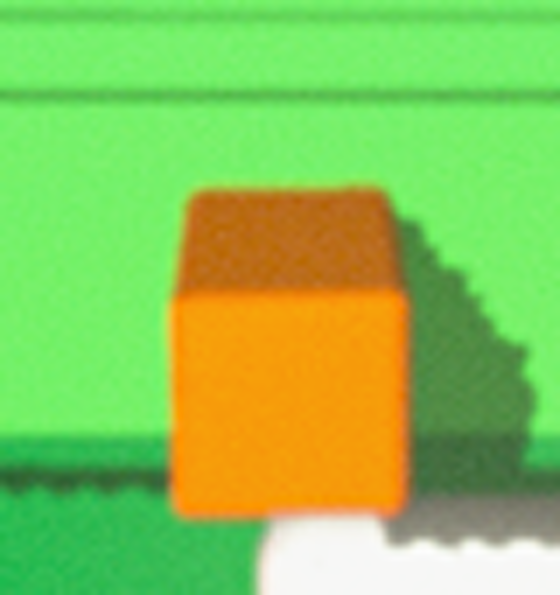

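View pics/t18.png

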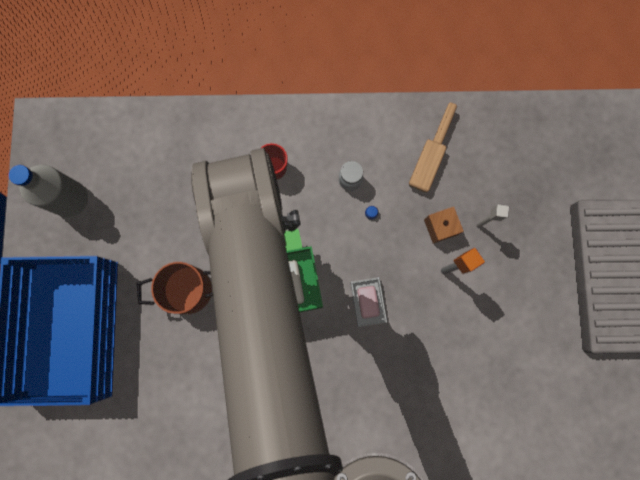

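In the last pictures the head sits on the top ledge and the shank passes through all three. The trays line up to about 0.6 mm, and the bystanders are where they were. The gripper is clear above, so I'm handing in.

Run:
```python
from h import *
s=bot.read_state(); print(s['time'],s['force'])
print(bot.finish_job())
```

```text
23.3167 [-0.34042407 -0.13081551 -0.1393361 ]
the job is handed in; nothing more can be done
None
```

I threaded the small orange-headed rod through the top, middle and bottom ledges, seated its head on the top ledge and let go. The job was handed in at 23.3 s of the 61 s allowed.

- **Threading:** I took the rod from the wooden stand and lowered it into the top hole. I then moved sideways with it to find the middle hole, and brought both trays back over the bottom hole. Readings after each move showed at most about 6 N sideways and 3–4 N downward.
- **Seated:** The head met the top ledge at the expected height, with a rise of about 3 N, just before I let go. Afterwards the scene camera put the top of the head at about 190 mm, as it should be.
- **Alignment:** The last wrist view showed the three trays in line to about 0.6 mm.
- **Surroundings:** The gripper was clear of everything at the end, and the other objects looked unmoved in the pictures.
- **One disagreement:** The head's lower edge appears a few millimetres higher in the pictures than predicted. About the same offset showed while the rod stood in its stand, so I put it down to rounded edges and camera calibration. I did not press the head again to check.

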